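# Set out the counting station on its outline pads

### The arm

A 6-joint arm with a two-finger parallel gripper is mounted at the origin on the work surface; the furniture and walls round the work are solid. World frame = base frame: x ahead of the robot, y to its left, z up, the work surface at z = 0. Lengths are in m, angles in rad, forces in N, time in s.
With the tool pointing down it reaches from about 0.35 to 1 m from the base axis. Payload 7.1 kg.
Tool frame: the origin (TCP) lies at the very end of the fingers, on their centre line; the grasp point (between the pads) lies 19 mm behind it; x points along the fingers, y is the direction in which the jaws open and shut, and the axes are right-handed (so a half turn about x gives the same grasp; the last joint's range is limited). The gripper opens to 85 mm and grips with 20 to 120 N. Pads are 22 mm wide; open, the fingers measure 114 mm over their backs; the gripper's body (76 mm by 85 mm) begins 54 mm behind the grasp point. The pads swing forward as they close: fully open they stand 13 mm farther back than shut.
Start: joints at [1.103, 0.423, 1.63, -0, 1.089, -0.019], TCP at [0.271, 0.563, 0.231] pointing down, gripper open.
Joint ranges: [-3, 3], [-0.9, 2.11], [0.09, 2.58], [-1.31, 4.45], [0.11, 2.69], [-2.54, 2.54]. Speed limits (rad/s): [2.39, 2.39, 3.01, 3.14, 3.14, 3.14].

### API

Orientations are given as a rotation vector (axis times angle).
In Python, from rig import * gives the robot as it stands.
- The arm moves only by the shell command python3 -m crank 'ROWS'. ROWS is JSON, a list of rows, each a list of 7 numbers: the shift along the tool's x, y, z in mm, then the turn, a rotation vector about the tool's x, y, z in rad, then the finger opening in mm, from 0 to 85.4. A call has 1 to 20 rows; each row is the pose to reach, as a shift and turn from the pose measured when the call began, along the tool's axes at that moment; what a row does not reach only later rows make up. A row lasts 1/10 s, in which the tool goes at most 50 mm and 8.59 degrees, less where a joint would pass 70% of its speed; a pose out of reach is approached as far as the arm can. A call with a gripper value outside its range is refused whole. The fingers move at their own pace and stop on an object; the grip force is fixed at half the most. Time passes only in rows, so rows that repeat a pose let the fingers close. It gives the time, the measured TCP pose, the force and the opening at its end, in the units of the state.
- read_state(): the state, without advancing time (a new reading comes with each control period).
- get_image(name): name is "scene" or "top"; returns (picture, depth): 384x512x3 uint8, red, green, blue; 384x512 float32, m along the optical axis (not along the pixel's ray), 0 where there is no reading.
- camera_model(name): a dict with "camera_matrix" (3x3 intrinsics, pixels), "rvec" (rotation vector, rad) and "tvec" (3), from world to camera coordinates, as OpenCV has them. Camera axes: x right, y down, z forward; pixel columns grow to the right and rows downward; lengths in m; the calibration is good to about 2 mm. A picture is of the moment at which its call begins. camera_model takes no time and is no camera call.
- close_job(): hands the job in, once; it reports no verdict.
Trained networks look in the newest picture that a camera, given by its name, has taken for a name from the list of things; names that differ only in an ending like _2 or _b are one class to them, and where a whole thing is asked for, a point or a joint stands for the part that bears it (a point fixed in the world has none). Each returns a list of dicts, best first, with "p" (0 to 1); they miss things now and then, are a little off and sometimes report something else, mostly with a low value. They report only what shows in the picture. A call takes as long as a camera call.
- search_frame(label, camera): "rect" ([left, top, width, height] in pixels, round what is visible of it).
- place_of(label, camera): "pixel" ([column, row] in pixels: a listed point, or the origin of a listed thing).
The state is a dict: "clock": time; "q": joint angles; "qd": joint speeds; "joint_torque": joint torques, N m; "position": TCP position; "ee_rot": TCP orientation; "force": force on the tool from outside, world axes, zero at the start; "torque": the same for the moment, N m; "gripper_width": finger opening in m.
Only numpy, scipy, OpenCV 4.12 (cv2) and the standard library are available. Lean on these libraries where they do the work, as an engineer would, in place of code of your own. Each camera call takes 0.05 s, during which the arm holds its last target.

### The job

Set out the counting station: put the amber jar, the yellow note block, the grey tally counter and the reagent trough each upright on the blue pad whose outline matches it, centred and squared up with the outline (either way round), and let go. Do not shove or knock over the pen cup.

Things in the scene. Friction and masses are not known exactly. Their poses are not given: they have to be found in the camera images.
- jar: Amber glass reagent jar with a white cap and a plain paper band, standing upright: round, 44 mm in diameter, 70 mm tall. Origin: centre of its underside; z up. Grip it round the body at 25 to 45 mm height.
- notes: Yellow block of sticky notes lying flat: square, 51 x 51 mm, 9 mm high, rigid. Origin: centre of its underside; x and y along its sides, z up. Grip it across x or y, fingertips close to the worktop.
- counter: Grey hand tally counter lying on its back: 35 mm wide along its own x, 88 mm long along its own y, 26 mm high, with a small thumb lever on top near its -y end that reaches 34 mm height. Origin: centre of its underside; z up. Grip it across x.
- trough: Milky white, open reagent trough, empty and rigid: 50 mm wide along its own x (54 mm over the rim), 100 mm long along its own y (104 mm over the rim), 28 mm high, walls 3 mm thick. Origin: centre of its underside; z up. Grip it across x from outside, about the middle of its length.
- jar_pad: Flat blue square pad fixed to the worktop, 70 x 70 mm, 3 mm thick, with a red disc of 45 mm diameter in a white ring: the outline of the jar. Origin: centre of its underside; z up, its top is 3 mm higher.
- notes_pad: Flat blue square pad fixed to the worktop, 70 x 70 mm, 3 mm thick, with a yellow square of 52 mm in a white border: the outline of the note block. Origin: centre of its underside; x and y along its sides, its top is 3 mm higher.
- counter_pad: Flat blue pad fixed to the worktop, 56 mm (x) by 110 mm (y), 3 mm thick, with a narrow grey rectangle of 38 x 92 mm in a white border: the outline of the tally counter. Origin: centre of its underside; its long side is its y axis, its top is 3 mm higher.
- trough_pad: Flat blue pad fixed to the worktop, 70 mm (x) by 118 mm (y), 3 mm thick, with a wide plain white rectangle of 56 x 106 mm: the outline of the reagent trough. Origin: centre of its underside; its long side is its y axis, its top is 3 mm higher.
- pen_cup: Bystander: brown-red pen cup with pens and scissors, 67 x 70 mm, 171 mm tall, loose, standing at the near right of the work. Origin: centre of its underside.
- carousel_stand: Fixed obstacle, never to be handled: the tall grey stand with hanging pipettes behind the things, on the right of the work. It fills about 135 mm (x) by 235 mm (y) of the worktop round its origin up to about 290 mm height; the pipettes hang at its left (+y) side and reach 75 mm from the origin towards the robot, lowest points about 50 mm above the worktop. Carry things round it on the robot's side. Origin: near the middle of its foot.

How it is judged:
By the outcome, as a careful person would: the job done as asked, in the order asked, and still so for the second after the job is handed in, with the robot touching nothing.
It also fails if it takes over 109 s, if anything falls off the work surface, if the arm or the gripper's body presses on something with over 40 N, if the wrist force passes 120 N, or if a joint passes its speed limit or range.

## Working session

There is one attempt and no reset: what is moved stays moved. The work goes in short steps, Python scripts to look and compute and a shell command to move; the robot and the scene stay as the last step left them, time stands still between calls to the robot, and variables do not carry over. Pictures are saved under pics/ and viewed, and the job is handed in when it is done.

```bash
ls; mkdir -p pics; python3 - <<'E'
from rig import *
import cv2,numpy as np
for n in("scene","top"):
    im,d=get_image(n); cv2.imwrite(f"pics/{n}0.png",im[:,:,::-1]); np.save(f"pics/{n}0.npy",d)
    m=camera_model(n);print(n,m)
    for l in["jar","notes","counter","trough","jar_pad","notes_pad","counter_pad","trough_pad","pen_cup","carousel_stand"]:
        print(l,[( np.round(r["rect"]),round(r["p"],2)) for r in search_frame(l,n)[:2]],[( np.round(r["pixel"],1),round(r["p"],2)) for r in place_of(l,n)[:2]])
print(read_state())
E
```

```text
pics
scene {'camera_matrix': array([[472.14507747,   0.        , 257.66026488],
       [  0.        , 472.14507747, 186.38608975],
       [  0.        ,   0.        ,   1.        ]]), 'rvec': array([ 2.27881123, -0.61708212,  0.24559705]), 'tvec': array([-0.43931796,  0.13715133,  1.13199498])}
jar [(array([311., 236.,  19.,  27.]), 0.92), (array([225., 122.,  45.,  22.]), 0.74)] [(array([319. , 260.4]), 0.95)]
notes [(array([237., 201.,  24.,  18.]), 0.6)] [(array([247.9, 209.3]), 0.73)]
counter [(array([271., 220.,  35.,  18.]), 0.61)] [(array([284.2, 233.7]), 0.79)]
trough [(array([244., 245.,  52.,  39.]), 0.95)] [(array([268.2, 266.1]), 0.73)]
jar_pad [(array([182., 123.,  24.,  18.]), 0.63)] [(array([189.4, 131.9]), 0.9), (array([236.2, 178.2]), 0.19)]
notes_pad [(array([221., 164.,  33.,  26.]), 0.67)] []
counter_pad [(array([192., 143.,  44.,  18.]), 0.7)] [(array([214.5, 152.6]), 0.97)]
trough_pad [(array([226., 124.,  42.,  17.]), 0.67)] [(array([247.3, 129.6]), 0.78)]
pen_cup [(array([254., 270.,  41.,  69.]), 0.9)] [(array([270.3, 320.2]), 0.6)]
carousel_stand [] []
top {
[... 1106 characters left out ...]
5, 207.3]), 0.67)]
carousel_stand [] []
{'clock': 2.1, 'q': array([ 1.10302167e+00,  4.23044963e-01,  1.62989357e+00, -3.01050366e-05,
        1.08856492e+00, -1.89697433e-02]), 'qd': array([-1.15974121e-03, -1.40640008e-03, -8.13972281e-04, -9.45704242e-05,
        9.61917405e-04, -4.34528354e-04]), 'joint_torque': array([ 1.27342959e-03, -5.57335281e+01, -2.82145840e+01,  4.38359450e-05,
        8.08692675e-04,  1.20666630e-05]), 'position': array([0.27114887, 0.56312208, 0.23135599]), 'ee_rot': array([ 0.35200443,  1.54194544, -0.35187767]), 'force': array([ 0.12311334,  0.11797719, -0.2858872 ]), 'torque': array([0.02243343, 0.00990211, 0.00893346]), 'gripper_width': 0.08533366169693951}
```

```bash
python3 - <<'E'
import cv2
a=cv2.imread("pics/top0.png");cv2.imwrite("pics/top0c.png",cv2.resize(a[110:290,100:450],None,fx=2.28,fy=2.28,interpolation=cv2.INTER_CUBIC))
a=cv2.imread("pics/scene0.png");cv2.imwrite("pics/scene0c.png",cv2.resize(a[90:350,150:400],None,fx=2.3,fy=2.3,interpolation=cv2.INTER_CUBIC))
E
```

```text
(no output)
```

View pics/top0.png

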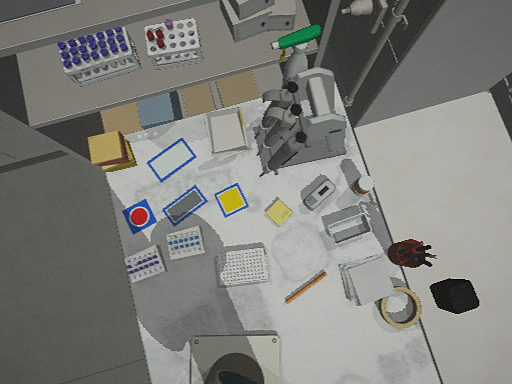

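View pics/top0c.png

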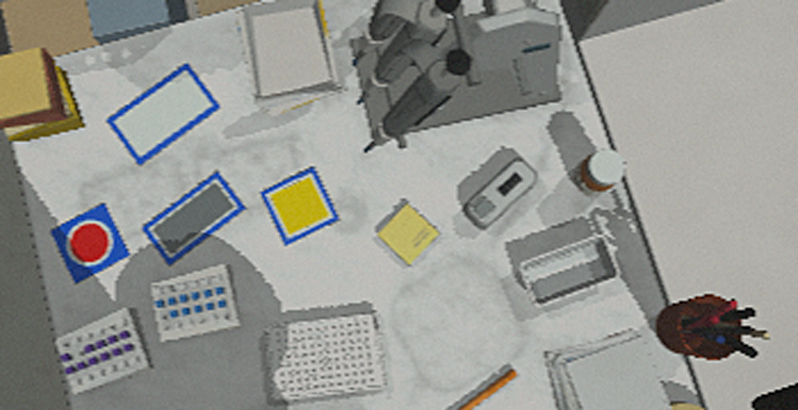

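View pics/scene0.png

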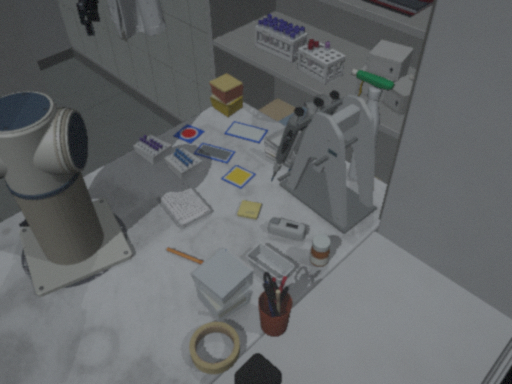

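View pics/scene0c.png

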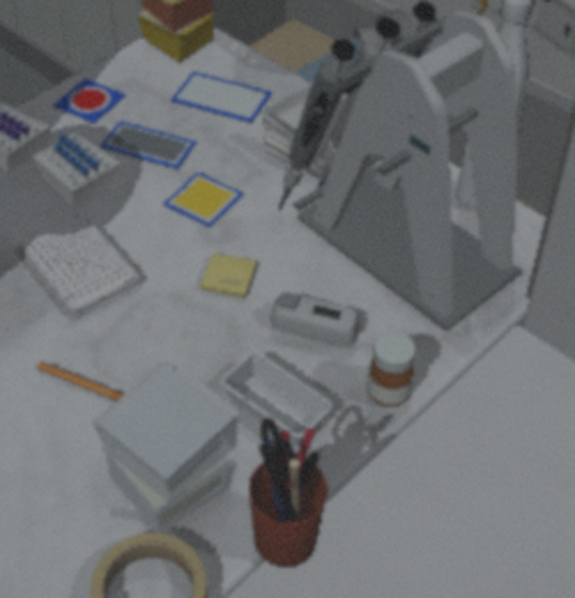

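```bash
cat > h.py <<'E'
import numpy as np,cv2
from rig import *
def cam(n):
    m=camera_model(n);R=cv2.Rodrigues(np.array(m["rvec"]))[0];return m["camera_matrix"],R,np.array(m["tvec"])
def toplane(n,px,z):
    K,R,t=cam(n);px=np.atleast_2d(px).astype(float)
    r=np.c_[px,np.ones(len(px))]@np.linalg.inv(K).T@R; c=-R.T@t
    s=(z-c[2])/r[:,2];return (c+r*s[:,None])
def cloud(n,d):
    K,R,t=cam(n);v,u=np.mgrid[:d.shape[0],:d.shape[1]]
    p=np.stack([(u-K[0,2])/K[0,0]*d,(v-K[1,2])/K[1,1]*d,d],-1)
    return (p-t)@R
def proj(n,P):
    K,R,t=cam(n);q=(np.atleast_2d(P)@R.T+t)@K.T;return q[:,:2]/q[:,2:]
E
python3 - <<'E'
from h import *
for n in("top","scene"):
    K,R,t=cam(n);print(n,"pos",-R.T@t)
    im=cv2.imread(f"pics/{n}0.png");d=np.load(f"pics/{n}0.npy")
    C=cloud(n,d)
    hsv=cv2.cvtColor(im,cv2.COLOR_BGR2HSV)
    blue=cv2.inRange(hsv,(105,140,60),(125,255,255))
    k,lab,st,ce=cv2.connectedComponentsWithStats(blue)
    for i in range(1,k):
        if st[i,4]<15: continue
        v,u=np.where(lab==i);P=toplane(n,np.c_[u,v],.003)[:,:2]
        r=cv2.minAreaRect((P*1000).astype(np.float32))
        print(st[i],np.round(ce[i]),np.round(r[0],1),np.round(r[1],1),round(r[2],1), "z",np.median(C[lab==i][:,2]).round(4))
    h=(abs(C[...,2])<.01)&(d>0);print("table z",np.median(C[h][:,2]))
    # height map of regions
    for l in["jar","notes","counter","trough","pen_cup"]:pass
E
```

```text
top pos [ 0.29531332 -0.06619947  0.97484591]
[106  29   6   7  17] [108.  32.] [949.1 362.2] [18.9 14.2] 26.6 z 0.2458
[87 35  7  6 16] [90. 37.] [933.7 416.6] [15.9 17.1] 11.2 z 0.247
[78 36  6  7 16] [81. 39.] [927.9 443.1] [19.5 14.5] 3.8 z 0.2477
[68 39  7  7 25] [71. 42.] [919.3 470.1] [19.7 17.4] 4.1 z 0.2472
[58 42  7  8 25] [61. 45.] [910.5 497.9] [24.4 15. ] 34.2 z 0.2488
[62 52  5  7 17] [64. 54.] [878.9 488.1] [11.9 18.8] 88.6 z 0.2466
[147 138  49  44 280] [171. 160.] [562.3 171. ] [ 69.7 116.4] 36.0 z 0.0026
[215 184  33  33 161] [231. 200.] [448.3   9.3] [68.8 68.9] 25.7 z 0.0024
[163 186  44  40 235] [184. 206.] [436.2 132.7] [ 55.5 109.1] 36.6 z 0.0025
[123 199  34  35 336] [139. 216.] [409.2 252.8] [69.7 68.1] 27.8 z 0.0025
table z -0.00022093995917879438
scene pos [ 0.03140741 -0.83998668  0.88693819]
[185 129  18  14  43] [194. 136.] [419.6 228.3] [63.3 20.7] 27.2 z 0.002
[175 132   7   7  17] [178. 135.] [376.5 254.7] [31.7 12.4] 83.1 z 0.0019
table z -0.0003472517451859324
```

```bash
python3 - <<'E'
from h import *
boxes={"top":{"notes":(264,193,296,228),"counter":(296,172,342,214),"trough":(318,200,372,250),"jar":(345,168,380,200),"cup":(380,230,440,275)},
"scene":{"notes":(232,197,266,222),"counter":(264,214,311,243),"trough":(240,240,302,287),"jar":(308,230,335,270),"cup":(252,265,298,340)}}
for n in("top","scene"):
    d=np.load(f"pics/{n}0.npy");C=cloud(n,d)
    for l,(a,b,c,e) in boxes[n].items():
        P=C[b:e,a:c].reshape(-1,3);z0={"notes":.005,"counter":.012,"trough":.012,"jar":.03,"cup":.05}[l]
        P=P[(P[:,2]>z0)&(P[:,2]<.25)]
        Q=P[P[:,2]>{"notes":.006,"counter":.02,"trough":.022,"jar":.06,"cup":.08}[l]]
        r=cv2.minAreaRect((Q[:,:2]*1000).astype(np.float32))
        print(n,l,len(P),len(Q),"zpct",np.percentile(P[:,2],[50,95,100]).round(4),np.round(r[0],1),np.round(r[1],1),round(r[2],1),"mean",(Q.mean(0)*1000).round(1))
E
```

```text
top notes 371 357 zpct [0.0088 0.0118 0.0131] [ 412.  -117.5] [51. 51.] 46.1 mean [ 411.5 -117.4    9. ]
top counter 480 456 zpct [0.0265 0.0332 0.0357] [ 456.3 -224.7] [36.3 90.9] 40.9 mean [ 455.3 -223.8   26.7]
top trough 298 213 zpct [0.0262 0.03   0.0315] [ 397.2 -283.7] [122.5 105.4] 19.2 mean [ 372.1 -293.3   27.1]
top jar 294 212 zpct [0.0691 0.0727 0.0742] [ 474.2 -333.2] [38.2 38.5] 41.6 mean [ 473.9 -332.5   69.8]
top cup 776 564 zpct [0.1032 0.1596 0.1736] [ 294.1 -394.1] [ 66.1 124.4] 10.8 mean [ 292.9 -406.2  122.8]
scene notes 311 285 zpct [0.0083 0.0113 0.0136] [ 413.5 -118.9] [55.3 51.7] 46.5 mean [ 412.3 -120.2    8.7]
scene counter 536 427 zpct [0.0255 0.0325 0.0368] [ 456.4 -228.1] [38.4 90.1] 39.7 mean [ 454.8 -229.6   26.5]
scene trough 943 748 zpct [0.0734 0.1555 0.1718] [ 329.  -339.8] [208.7 109.1] 48.9 mean [ 314.8 -346.3   86.7]
scene jar 415 237 zpct [0.0657 0.0715 0.0733] [ 475.5 -336.6] [40.5 37.9] 31.2 mean [ 473.7 -337.5   68.6]
scene cup 1156 721 zpct [0.0874 0.158  0.1718] [ 308.7 -403.2] [113.9  66.2] 69.7 mean [ 296.9 -426.3  122.6]
```

```bash
python3 - <<'E'
import cv2
a=cv2.imread("pics/top0.png");cv2.imwrite("pics/top0d.png",cv2.resize(a[165:255,260:390],None,fx=6,fy=6,interpolation=cv2.INTER_NEAREST))
E
```

```text
(no output)
```

View pics/top0d.png

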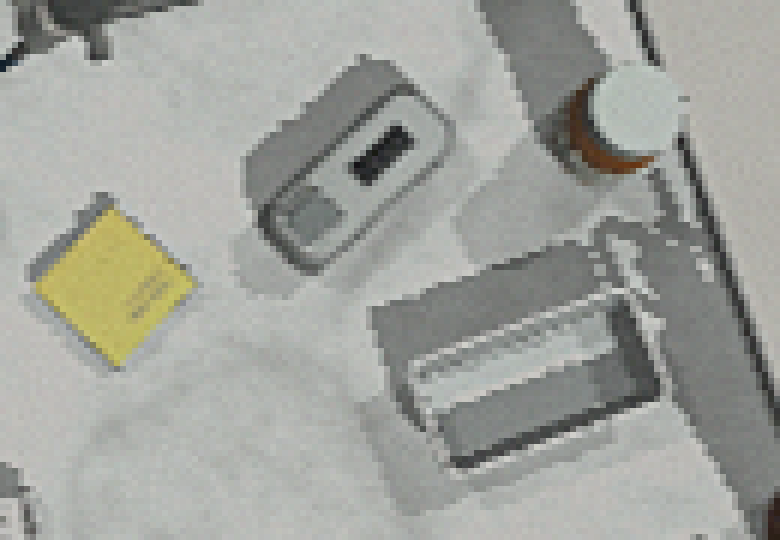

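```bash
python3 - <<'E'
from h import *
import itertools
c=np.array([(410,362),(627,290),(662,402),(455,470)])/6+[259.5,164.5]
P=toplane("top",c,.028);print(P[:,:2].round(4),P.mean(0),np.linalg.norm(np.diff(P,axis=0),axis=1))
r=cv2.minAreaRect((P[:,:2]*1000).astype(np.float32));print(r)
d=np.load("pics/top0.npy");C=cloud("top",d)[200:252,318:372].reshape(-1,3);Q=C[(C[:,2]>.02)&(C[:,2]<.034)]
u=np.radians(19);
import sys
for p in Q[np.argsort(Q[:,0])][::1]:
  pass
print(len(Q)); 
# scene pads: blue/white outlines with looser threshold
im=cv2.imread("pics/scene0.png");hsv=cv2.cvtColor(im,cv2.COLOR_BGR2HSV)
b=cv2.inRange(hsv,(95,80,40),(130,255,255));b=cv2.morphologyEx(b,cv2.MORPH_CLOSE,np.ones((3,3)))
pads={"trough_pad":(.5623,.171),"notes_pad":(.4483,.0093),"counter_pad":(.4362,.1327),"jar_pad":(.4092,.2528)}
k,lab,st,ce=cv2.connectedComponentsWithStats(b)
for l,p in pads.items():
    q=proj("scene",[*p,.003])[0]
    print(l,q.round(1))
    for i in range(1,k):
        if st[i,4]>40 and abs(st[i,0]+st[i,2]/2-q[0])<12 and abs(st[i,1]+st[i,3]/2-q[1])<10:
            v,u=np.where(lab==i);W=toplane("scene",np.c_[u,v],.003)[:,:2]
            r=cv2.minAreaRect((W*1000).astype(np.float32));print(st[i],np.round(r[0],1),np.round(r[1],1),round(r[2],1))
a=im[110:300,170:340];cv2.imwrite("pics/s_c.png",cv2.resize(a,None,fx=3.5*1.2,fy=3.1,interpolation=cv2.INTER_NEAREST))
a=im[235:290,235:335];cv2.imwrite("pics/s_t.png",cv2.resize(a,None,fx=8,fy=8,interpolation=cv2.INTER_NEAREST))
E
```

```text
[[ 0.3746 -0.2398]
 [ 0.4036 -0.334 ]
 [ 0.3557 -0.3454]
 [ 0.3288 -0.2563]] [ 0.36569481 -0.29386814  0.028     ] [0.09855675 0.04924774 0.09306077]
((365.63665771484375, -294.1026611328125), (49.14605712890625, 98.55675506591797), 17.092103958129883)
235
trough_pad [245.  130.7]
[225 121  43  22 129] [562.5 166. ] [ 69.8 116.4] 35.5
notes_pad [237.2 175.2]
[222 172  33  17  73] [449.1   4.9] [69.1 68.1] 24.7
counter_pad [213.3 151.5]
[194 143  41  20 155] [436.6 128.1] [ 56.4 108.6] 36.0
jar_pad [187.7 132.4]
[174 124  30  19 164] [409.5 248. ] [69.4 68.9] 27.8
```

View pics/s_t.png

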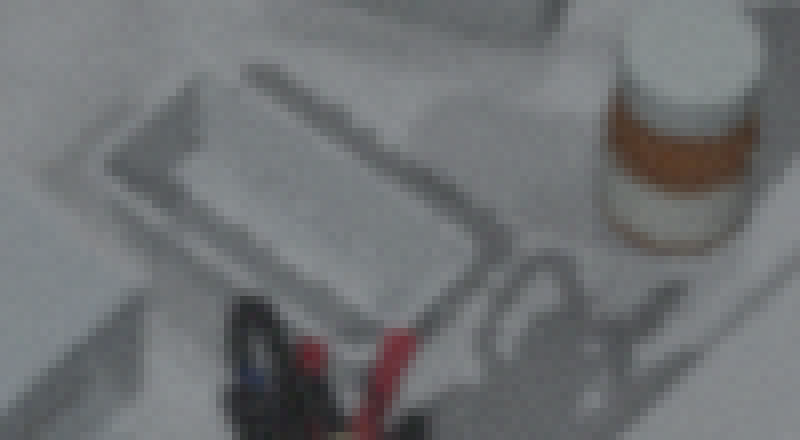

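```bash
python3 - <<'E'
from h import *
# height map: 10mm cells x .15...75, y -.5...0.35 ; max over both cams
H=np.full((64,90),-.01)
for n in("top","scene"):
    d=np.load(f"pics/{n}0.npy");C=cloud(n,d)[d>0]
    C=C+np.array([0,-.002 if n=="top" else .002,0])
    i=((C[:,0]-.12)/.01).astype(int);j=((C[:,1]+.5)/.01).astype(int)
    ok=(i>=0)&(i<64)&(j>=0)&(j<90)&(C[:,2]<.6)&(C[:,2]>-.05)
    np.maximum.at(H,(i[ok],j[ok]),C[ok,2])
img=np.clip(H/.2,0,1)*255
img=cv2.applyColorMap(img.astype(np.uint8)[::-1,::-1],cv2.COLORMAP_JET)
img=cv2.resize(img,None,fx=8.5,fy=8.5,interpolation=cv2.INTER_NEAREST)
def pt(x,y): return int((0.4-y)/.01*8.5),int((.76-x)/.01*8.5)
for y in np.arange(-.5,.41,.1):cv2.line(img,pt(.12,y),pt(.76,y),(255,255,255),1);cv2.putText(img,f"{y:.1f}",pt(.125,y),0,.4,(255,255,255))
for x in np.arange(.2,.75,.1):cv2.line(img,pt(x,-.5),pt(x,.4),(255,255,255),1);cv2.putText(img,f"{x:.1f}",pt(x,.4),0,.4,(255,255,255))
cv2.imwrite("pics/h.png",img); np.save("pics/H.npy",H)
E
```

```text
(no output)
```

View pics/h.png

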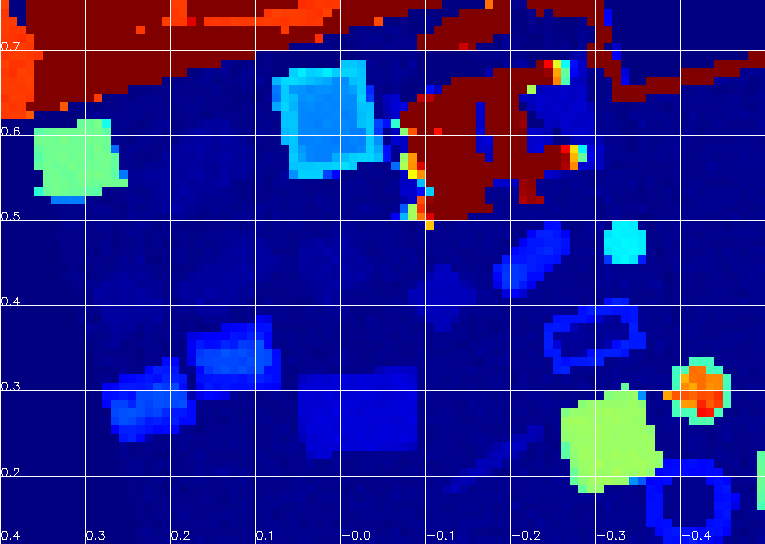

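```bash
cat >> h.py <<'E'
from scipy.spatial.transform import Rotation as Ro
def Rt(phi):
    c,s=np.cos(phi),np.sin(phi);return np.array([[0,0,-1],[c,s,0],[s,-c,0]]).T
def plan(wps,st=None):
    """wps: list of (x,y,z[m],phi deg,grip mm)"""
    st=st or read_state();p0=np.array(st["position"]);R0=Ro.from_rotvec(st["ee_rot"]).as_matrix()
    y=R0[:,1];print("now",p0.round(4),"phi",np.degrees(np.arctan2(y[1],y[0])).round(2),"xax",R0[:,0].round(4),"w",round(st["gripper_width"]*1000,1),"F",np.round(st["force"],1),"q",np.round(st["q"],2),"t",round(st["clock"],2))
    pp,pR=p0,R0
    for x,yy,z,ph,g in wps:
        p=np.array([x,yy,z]);R=Rt(np.radians(ph))
        R2=Rt(np.radians(ph+180))
        a=Ro.from_matrix(pR.T@R).magnitude();b=Ro.from_matrix(pR.T@R2).magnitude()
        if b<a:R=R2
        n=max(np.linalg.norm(p-pp)/.05,np.degrees(min(a,b))/8.59)
        print("row",[float(v) for v in np.round(R0.T@(p-p0)*1000,1)],[float(v) for v in np.round(Ro.from_matrix(R0.T@R).as_rotvec(),4)],g,"steps %.1f"%n)
        pp,pR=p,R
E
python3 -c "
from h import *
plan([(.42,.12,.25,60,85),(.40,-.2,.25,90,85),(.475,-.335,.16,90,85)])"
```

```text
now [0.2711 0.5631 0.2314] phi 64.29 xax [ 1.e-04  1.e-04 -1.e+00] w 85.3 F [ 0.1  0.1 -0.3] q [ 1.1   0.42  1.63 -0.    1.09 -0.02] t 2.1
row [-18.7, -334.7, 326.4] [0.0748, 0.0, -0.0001] 85 steps 9.4
row [-18.7, -631.6, 447.2] [-0.4488, 0.0, -0.0001] 85 steps 6.4
row [71.3, -720.7, 573.3] [-0.4488, 0.0, -0.0001] 85 steps 3.6
```

```bash
python3 -m crank '[[-19,-335,326,0.07,0,0,85],[-19,-335,326,0.07,0,0,85],[-19,-335,326,0.07,0,0,85],[-19,-335,326,0.07,0,0,85],[-19,-335,326,0.07,0,0,85],[-19,-335,326,0.07,0,0,85],[-19,-335,326,0.07,0,0,85],[-19,-335,326,0.07,0,0,85],[-19,-335,326,0.07,0,0,85],[-19,-632,447,-0.449,0,0,85],[-19,-632,447,-0.449,0,0,85],[-19,-632,447,-0.449,0,0,85],[-19,-632,447,-0.449,0,0,85],[-19,-632,447,-0.449,0,0,85],[-19,-632,447,-0.449,0,0,85],[-19,-632,447,-0.449,0,0,85],[71,-721,573,-0.449,0,0,85],[71,-721,573,-0.449,0,0,85],[71,-721,573,-0.449,0,0,85],[71,-721,573,-0.449,0,0,85]]'
python3 - <<'E'
from h import *
plan([(.475,-.335,.016,90,85)])
for n in("scene","top"):
    im,d=get_image(n); cv2.imwrite(f"pics/{n}1.png",im[:,:,::-1]); np.save(f"pics/{n}1.npy",d)
a=cv2.imread("pics/top1.png")[100:280,250:450];b=cv2.imread("pics/scene1.png")[100:340,220:420]
cv2.imwrite("pics/v1.png",cv2.resize(np.hstack([np.vstack([a,np.zeros((60,200,3),np.uint8)]),b]),None,fx=2,fy=2))
E
```

```text
clock: 4.1
position: [0.4751, -0.3373, 0.1592]
ee_rot: [0.0, 1.571, -0.001]
force: [0.1, 0.6, 0.8]
gripper_width: 0.0852
now [ 0.4751 -0.3373  0.1592] phi 89.97 xax [ 3.e-04 -2.e-04 -1.e+00] w 85.2 F [0.1 0.6 0.8] q [-0.64  0.45  1.78  0.    0.91 -2.21] t 4.1
row [143.2, 2.3, -0.1] [-0.0006, 0.0003, 0.0002] 85 steps 2.9
```

View pics/v1.png

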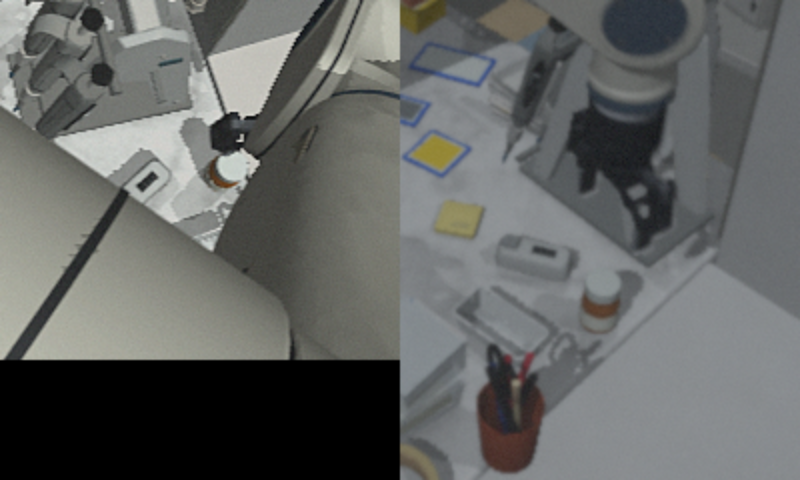

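```bash
python3 -m crank '[[45,2,0,0,0,0,85],[90,2,0,0,0,0,85],[120,2,0,0,0,0,85],[138,2,0,0,0,0,85],[143,2,0,0,0,0,85],[143,2,0,0,0,0,85],[143,2,0,0,0,0,30],[143,2,0,0,0,0,30],[143,2,0,0,0,0,30],[143,2,0,0,0,0,30],[143,2,0,0,0,0,30],[143,2,0,0,0,0,30],[143,2,0,0,0,0,30],[143,2,0,0,0,0,30]]'
python3 - <<'E'
from h import *
plan([(.475,-.335,.2,90,30)])
for n in("scene","top"):
    im,d=get_image(n); cv2.imwrite(f"pics/{n}2.png",im[:,:,::-1]); np.save(f"pics/{n}2.npy",d)
a=cv2.imread("pics/top2.png")[100:280,250:450];b=cv2.imread("pics/scene2.png")[100:340,220:420]
cv2.imwrite("pics/v2.png",cv2.resize(np.hstack([np.vstack([a,np.zeros((60,200,3),np.uint8)]),b]),None,fx=2,fy=2))
E
```

```text
clock: 5.6
position: [0.4756, -0.3368, 0.0157]
ee_rot: [0.002, 1.571, -0.002]
force: [-1.6, 2.2, 9.5]
gripper_width: 0.0419
now [ 0.4756 -0.3368  0.0157] phi 89.86 xax [-2.e-04 -2.e-04 -1.e+00] w 41.9 F [-1.6  2.2  9.5] q [-0.64  0.68  1.82 -0.    0.64 -2.2 ] t 5.6
row [-184.3, 1.7, -0.6] [-0.0025, -0.0002, 0.0002] 30 steps 3.7
```

View pics/v2.png

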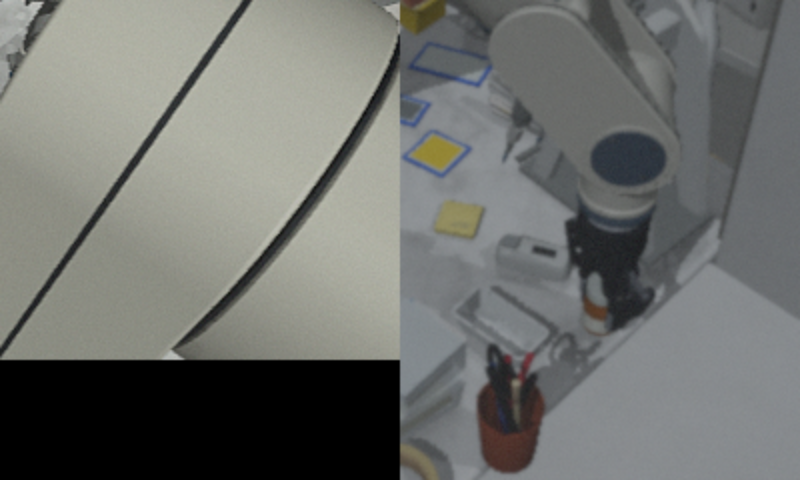

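```bash
python3 - <<'E'
from h import *
plan([(.475,-.337,.22,90,30),(.40,-.2,.22,90,30),(.40,.1,.22,60,30),(.4094,.2504,.14,60,30)])
E
```

```text
now [ 0.4756 -0.3368  0.0157] phi 89.86 xax [-3.e-04 -2.e-04 -1.e+00] w 42.2 F [-2.5  1.7 10. ] q [-0.64  0.68  1.82 -0.    0.64 -2.2 ] t 5.7
row [-204.3, -0.2, -0.6] [-0.0025, -0.0003, 0.0002] 30 steps 4.1
row [-204.3, 136.6, -76.0] [-0.0025, -0.0003, 0.0002] 30 steps 3.1
row [-204.4, 436.6, -76.7] [0.5211, -0.0002, 0.0003] 30 steps 6.0
row [-124.4, 587.0, -67.7] [0.5211, -0.0002, 0.0003] 30 steps 3.4
```

```bash
python3 -m crank '[[-15,0,0,0,0,0,30],[-50,0,0,0,0,0,30],[-95,0,0,0,0,0,30],[-140,0,0,0,0,0,30],[-180,5,-3,0,0,0,30],[-204,30,-20,0,0,0,30],[-204,70,-40,0,0,0,30],[-204,115,-64,0,0,0,30],[-204,155,-76,0.05,0,0,30],[-204,200,-76,0.12,0,0,30],[-204,245,-76,0.2,0,0,30],[-204,290,-76,0.28,0,0,30],[-204,335,-76,0.36,0,0,30],[-204,380,-76,0.44,0,0,30],[-204,425,-76,0.521,0,0,30],[-200,470,-76,0.521,0,0,30],[-185,515,-74,0.521,0,0,30],[-160,555,-71,0.521,0,0,30],[-135,580,-68,0.521,0,0,30],[-125,587,-68,0.521,0,0,30]]'
python3 -m crank '[[0,0,0,0,0,0,30],[0,0,0,0,0,0,30]]'
python3 - <<'E'
from h import *
plan([(.4094,.2504,.14,60,30)])
for n in("scene","top"):
    im,d=get_image(n); cv2.imwrite(f"pics/{n}3.png",im[:,:,::-1]); np.save(f"pics/{n}3.npy",d)
a=cv2.imread("pics/top3.png")[100:290,90:290];b=cv2.imread("pics/scene3.png")[60:250,120:320]
cv2.imwrite("pics/v3.png",cv2.resize(np.hstack([a,b]),None,fx=2,fy=2))
E
```

```text
clock: 7.7
position: [0.4086, 0.2524, 0.1398]
ee_rot: [0.408, 1.533, -0.409]
force: [0.1, 0.3, -0.4]
gripper_width: 0.0423
clock: 7.9
position: [0.4085, 0.2518, 0.1404]
ee_rot: [0.408, 1.533, -0.409]
force: [0.5, 0.2, -1.3]
gripper_width: 0.0422
now [0.4085 0.2518 0.1404] phi 60.16 xax [-8.e-04 -5.e-04 -1.e+00] w 42.2 F [ 0.5  0.2 -1.3] q [ 0.53  0.35  2.01  0.    0.78 -0.52] t 7.9
row [0.4, -0.7, 1.5] [0.0028, -0.0005, 0.0008] 30 steps 0.0
```

View pics/v3.png

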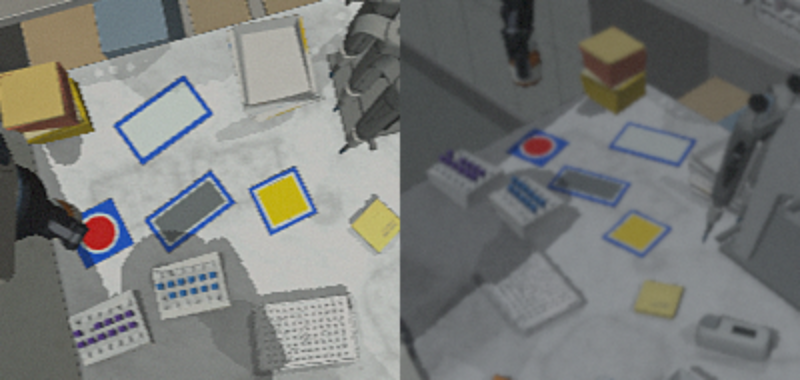

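View pics/scene3.png

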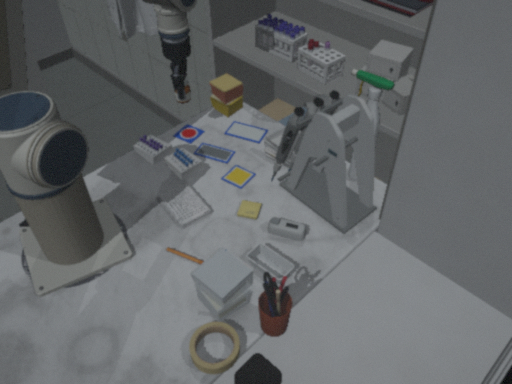

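View pics/top3.png

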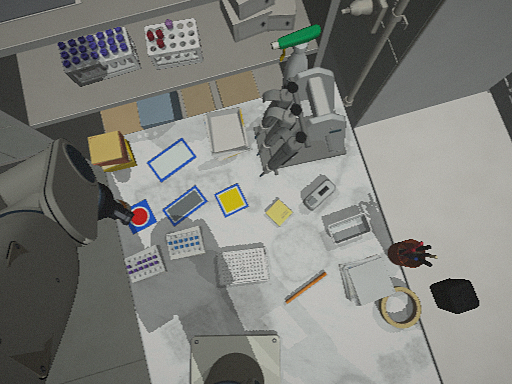

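```bash
python3 -c "
from h import *
for n in('top','scene'):print(n,proj(n,[[.4085,.2518,.14],[.4085,.2518,.16],[.4085,.2518,.22]]))"
```

```text
top [[119.90401794 209.77635683]
 [116.5481254  208.63204229]
 [105.44462186 204.84589585]]
scene [[182.13803991  94.16764901]
 [181.26562874  88.0849513 ]
 [178.53352807  69.03597192]]
```

```bash
python3 - <<'E'
from h import *
out=[]
for n,(u,v) in(("top",(125,212)),("scene",(183,105))):
    im=cv2.imread(f"pics/{n}3.png");s=10
    a=cv2.resize(im[v-29:v+29,u-19:u+20],None,fx=s,fy=s,interpolation=cv2.INTER_CUBIC)
    # model rings of jar at bottom/band
    for z in(.1247,.1947):
        t=np.linspace(0,2*np.pi,60);P=np.c_[.4085+.022*np.cos(t),.2518+.022*np.sin(t),np.full(60,z)]
        q=(proj(n,P)-[u-19,v-29]+.5)*s
        cv2.polylines(a,[q.astype(np.int32)],True,(0,255,0),1)
    out.append(a)
cv2.imwrite("pics/v3b.png",np.hstack(out))
E
```

```text
(no output)
```

View pics/v3b.png

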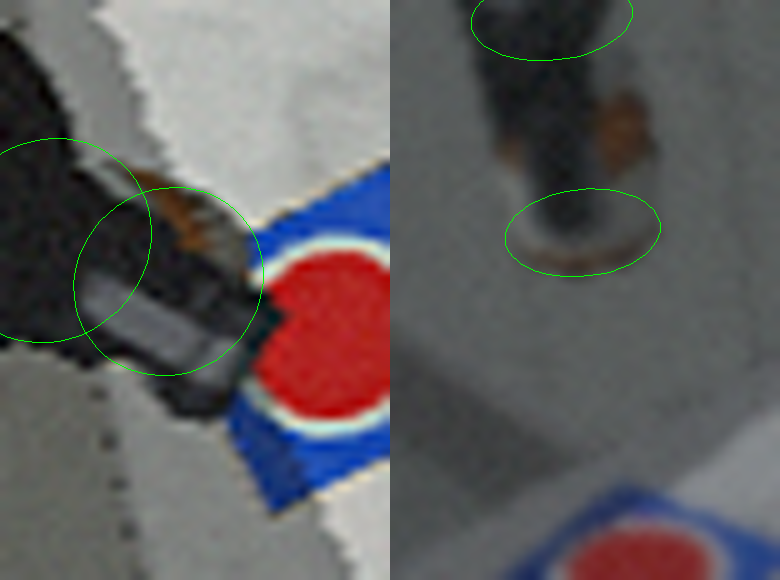

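```bash
python3 -m crank '[[30,-1,1.5,0,0,0,30],[60,-1,1.5,0,0,0,30],[80,-1,1.5,0,0,0,30],[90,-1,1.5,0,0,0,30],[90,-1,1.5,0,0,0,30],[90,-1,1.5,0,0,0,30]]'
cat >> h.py <<'E'
def snap(tag):
    for n in("scene","top"):
        im,d=get_image(n); cv2.imwrite(f"pics/{n}{tag}.png",im[:,:,::-1]); np.save(f"pics/{n}{tag}.npy",d)
def ov(tag,name,polys,center,s=8,hw=(25,36)):
    out=[]
    for n in("top","scene"):
        im=cv2.imread(f"pics/{n}{tag}.png");u,v=proj(n,center)[0].round().astype(int)
        im=cv2.copyMakeBorder(im,60,60,60,60,cv2.BORDER_CONSTANT)
        a=cv2.resize(im[60+v-hw[1]:60+v+hw[1],60+u-hw[0]:60+u+hw[0]],None,fx=s,fy=s,interpolation=cv2.INTER_CUBIC)
        for P,c in polys:
            q=(proj(n,P)-[u-hw[0],v-hw[1]]+.5)*s
            cv2.polylines(a,[q.astype(np.int32)],True,c,1)
        out.append(a)
    cv2.imwrite(name,np.hstack(out))
def ring(x,y,z,r=.022):
    t=np.linspace(0,2*np.pi,60);return np.c_[x+r*np.cos(t),y+r*np.sin(t),np.full(60,z)]
def rect(x,y,z,wx,wy,yaw):
    c,s=np.cos(np.radians(yaw)),np.sin(np.radians(yaw))
    return np.array([[x+c*a-s*b,y+s*a+c*b,z] for a,b in((wx/2,wy/2),(-wx/2,wy/2),(-wx/2,-wy/2),(wx/2,-wy/2))])
E
python3 - <<'E'
from h import *
snap("4")
st=read_state();plan([(.4094,.2504,.021,60,30)],st)
x,y,z=st["position"]
ov("4","pics/v4.png",[(ring(x,y,z-.0157),(0,255,0)),(ring(x,y,z+.0543,.0195),(0,255,0)),(rect(.4094,.2504,.003,.07,.07,27.8),(255,255,0))],[x,y,.03])
E
```

```text
clock: 8.6
position: [0.4106, 0.25, 0.0519]
ee_rot: [0.411, 1.53, -0.408]
force: [0.4, -0.1, -1.7]
gripper_width: 0.0424
now [0.4108 0.2503 0.0521] phi 60.08 xax [ 0.0024  0.0014 -1.    ] w 42.0 F [-0.   0.6 -0.8] q [ 0.52  0.52  2.04 -0.    0.58 -0.53] t 8.7
row [31.1, -0.7, -1.3] [0.0013, 0.0014, -0.0024] 30 steps 0.6
```

View pics/v4.png

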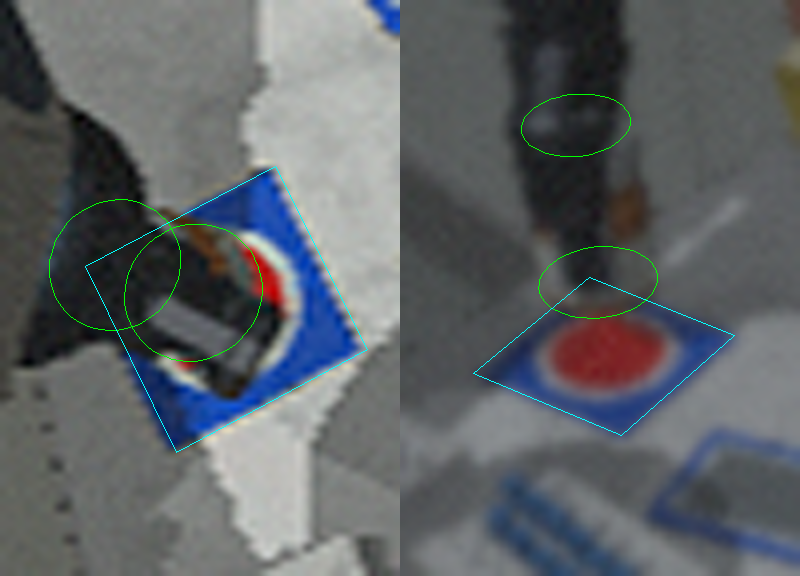

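```bash
python3 -m crank '[[15,-0.5,-1.2,0,0,0,30],[24,-0.5,-1.2,0,0.001,-0.002,30],[29,-0.5,-1.2,0,0.001,-0.002,30],[31,-0.5,-1.2,0,0.001,-0.002,30],[32,-0.5,-1.2,0,0.001,-0.002,30],[32,-0.5,-1.2,0,0.001,-0.002,30]]'
python3 -c "
from h import *
plan([(.4094,.2506,.0187,60,30)])"
```

```text
clock: 9.3
position: [0.4097, 0.2506, 0.0202]
ee_rot: [0.41, 1.531, -0.409]
force: [0.2, -0.2, -1.3]
gripper_width: 0.0421
now [0.4097 0.2506 0.0202] phi 60.08 xax [ 7.e-04  2.e-04 -1.e+00] w 42.1 F [ 0.2 -0.2 -1.3] q [ 0.52  0.58  2.05 -0.    0.51 -0.52] t 9.3
row [1.5, -0.1, -0.2] [0.0014, 0.0005, -0.0005] 30 steps 0.0
```

```bash
python3 -m crank '[[1,0,0,0,0,0,30],[2,0,0,0,0,0,30],[2,0,0,0,0,0,30],[2,0,0,0,0,0,30]]'; python3 -m crank '[[0,0,0,0,0,0,70],[0,0,0,0,0,0,70],[0,0,0,0,0,0,70],[0,0,0,0,0,0,70],[0,0,0,0,0,0,70],[-20,0,0,0,0,0,70],[-60,0,0,0,0,0,70],[-105,0,0,0,0,0,70],[-140,0,0,0,0,0,70],[-160,0,0,0,0,0,70],[-160,0,0,0,0,0,70]]'
python3 - <<'E'
from h import *
snap("5")
plan([(.42,.05,.18,55,85),(.4115,-.119,.12,46,85),(.4115,-.119,.03,46,70)])
E
```

```text
clock: 9.7
position: [0.4099, 0.2507, 0.0187]
ee_rot: [0.41, 1.531, -0.409]
force: [-0.5, -0.3, 6.0]
gripper_width: 0.0423
clock: 10.8
position: [0.4114, 0.2516, 0.1816]
ee_rot: [0.413, 1.526, -0.405]
force: [-0.1, -0.2, -0.3]
gripper_width: 0.0702
now [0.4096 0.2506 0.1787] phi 60.08 xax [ 1.7e-03  8.0e-04 -1.0e+00] w 70.0 F [ 0.4 -0.1  0. ] q [ 0.52  0.29  1.99 -0.    0.87 -0.52] t 10.9
row [-1.5, -168.6, 109.1] [0.0887, 0.001, -0.0016] 85 steps 4.0
row [58.4, -319.4, 185.9] [0.2458, 0.0009, -0.0016] 85 steps 3.6
row [148.4, -319.6, 185.8] [0.2458, 0.0009, -0.0016] 70 steps 1.8
```

```bash
python3 - <<'E'
from h import *
ov("5","pics/v5.png",[(ring(.4094,.2506,.073,.0195),(0,255,0)),(ring(.4094,.2506,.003),(0,255,0)),(rect(.4094,.2504,.003,.07,.07,27.8),(255,255,0))],[.41,.25,.03])
E
```

```text
(no output)
```

View pics/v5.png

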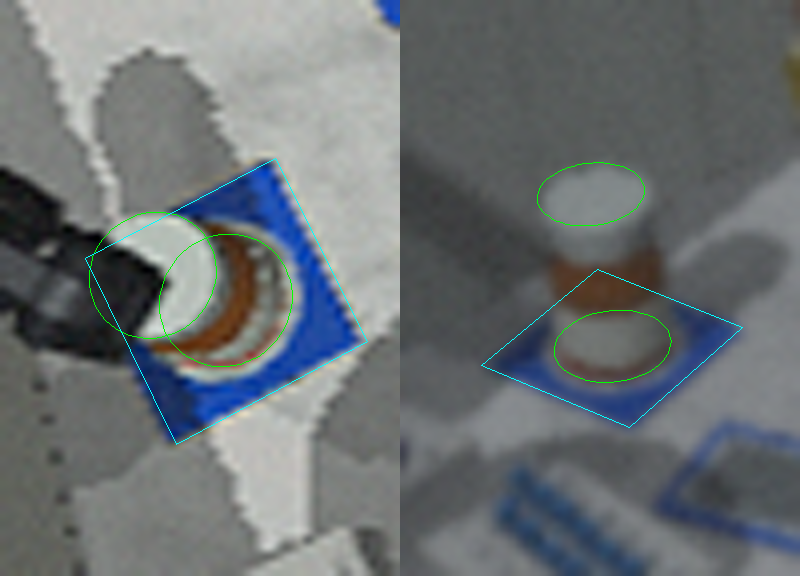

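```bash
python3 -m crank '[[0,-20,13,0.02,0.001,-0.002,85],[0,-60,39,0.05,0.001,-0.002,85],[0,-105,68,0.07,0.001,-0.002,85],[0,-150,97,0.09,0.001,-0.002,85],[8,-195,122,0.13,0.001,-0.002,80],[25,-240,145,0.17,0.001,-0.002,75],[42,-280,165,0.21,0.001,-0.002,70],[65,-306,180,0.246,0.001,-0.002,70],[95,-319,187,0.246,0.001,-0.002,70],[125,-319,187,0.246,0.001,-0.002,70],[145,-319,187,0.246,0.001,-0.002,70],[148,-319,187,0.246,0.001,-0.002,70],[148,-319,187,0.246,0.001,-0.002,70]]'
python3 - <<'E'
from h import *
plan([(.4125,-.119,.001,46,70)])
snap("6")
x,y,z=.4125,-.119,.009
ov("6","pics/v6.png",[(rect(.4125,-.119,.009,.051,.051,46),(0,255,0))],[.41,-.12,.03])
E
```

```text
clock: 12.2
position: [0.4116, -0.1186, 0.0292]
ee_rot: [0.6, 1.49, -0.601]
force: [-0.2, -0.6, 1.0]
gripper_width: 0.07
now [ 0.4116 -0.1186  0.0292] phi 45.99 xax [-3.7e-03  9.0e-04 -1.0e+00] w 70.0 F [-0.2 -0.6  1. ] q [-0.31  0.53  2.15 -0.    0.46 -1.11] t 12.2
row [28.2, 0.5, 1.0] [-0.0002, -0.0033, 0.0019] 70 steps 0.6
```

View pics/v6.png

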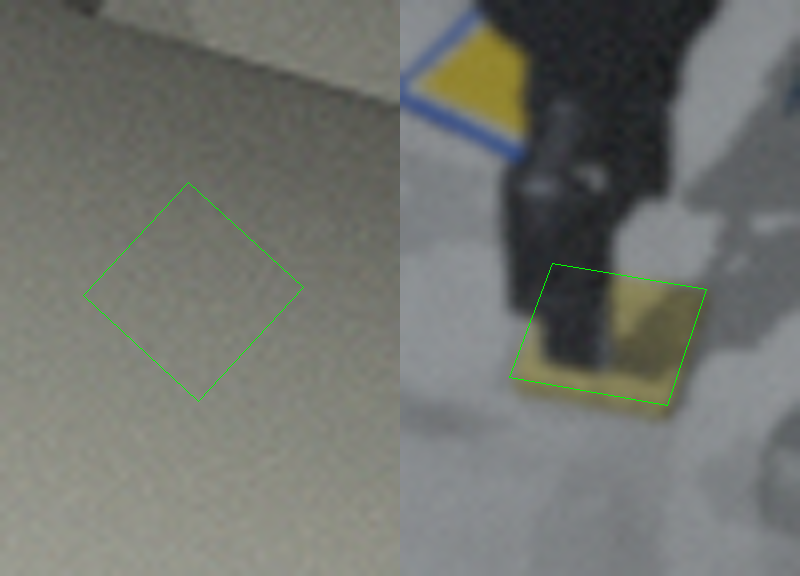

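```bash
python3 -m crank '[[12,0.5,1,0,-0.003,0.002,70],[22,0.5,1,0,-0.003,0.002,70],[26,0.5,1,0,-0.003,0.002,70],[28,0.5,1,0,-0.003,0.002,70],[28,0.5,1,0,-0.003,0.002,70],[28,0.5,1,0,-0.003,0.002,40],[28,0.5,1,0,-0.003,0.002,40],[28,0.5,1,0,-0.003,0.002,40],[28,0.5,1,0,-0.003,0.002,40],[28,0.5,1,0,-0.003,0.002,40],[28,0.5,1,0,-0.003,0.002,40]]'
python3 - <<'E'
from h import *
plan([(.4125,-.119,.08,46,40),(.4125,-.119,.08,25.2,40),(.4487,.0071,.06,25.2,40)])
E
```

```text
clock: 13.4
position: [0.4142, -0.1194, 0.0035]
ee_rot: [0.6, 1.482, -0.6]
force: [-2.2, 0.4, 11.3]
gripper_width: 0.0482
now [ 0.4142 -0.1194  0.0035] phi 46.01 xax [ 0.004  -0.0011 -1.    ] w 48.2 F [-2.2  0.4 11.3] q [-0.31  0.59  2.15  0.    0.4  -1.11] t 13.4
row [-76.5, -0.8, -1.2] [0.0002, 0.0036, -0.002] 40 steps 1.5
row [-76.5, -0.8, -1.2] [0.3632, 0.0032, -0.0026] 40 steps 2.4
row [-56.5, 115.1, -62.8] [0.3632, 0.0032, -0.0026] 40 steps 2.7
```

```bash
python3 -m crank '[[-10,0,0,0,0.003,-0.002,40],[-35,0,0,0,0.003,-0.002,40],[-65,0,-1,0.05,0.003,-0.002,40],[-76,10,-6,0.12,0.003,-0.002,40],[-76,35,-20,0.2,0.003,-0.002,40],[-76,70,-38,0.28,0.003,-0.002,40],[-70,100,-55,0.34,0.003,-0.002,40],[-60,112,-61,0.363,0.003,-0.002,40],[-57,115,-63,0.363,0.003,-0.002,40],[-57,115,-63,0.363,0.003,-0.002,40],[-57,115,-63,0.363,0.003,-0.002,40]]'
python3 - <<'E'
from h import *
snap("7")
st=read_state();plan([(.4487,.0071,.03,25.2,40)],st)
x,y,z=st["position"]
ov("7","pics/v7.png",[(rect(x,y,z+.0055,.051,.051,25.2),(0,255,0)),(rect(.4487,.0071,.003,.07,.07,25.2),(255,255,0))],[x,y,.03])
E
```

```text
clock: 14.5
position: [0.4482, 0.0066, 0.0608]
ee_rot: [0.879, 1.386, -0.879]
force: [0.1, -0.3, 0.4]
gripper_width: 0.048
now [0.4484 0.0064 0.0609] phi 25.16 xax [ 9.e-04  1.e-04 -1.e+00] w 47.8 F [-0.4  0.2 -0.7] q [-0.01  0.47  2.11  0.    0.56 -0.45] t 14.6
row [30.9, 0.5, -0.5] [-0.0007, 0.0003, -0.0009] 40 steps 0.6
```

View pics/v7.png

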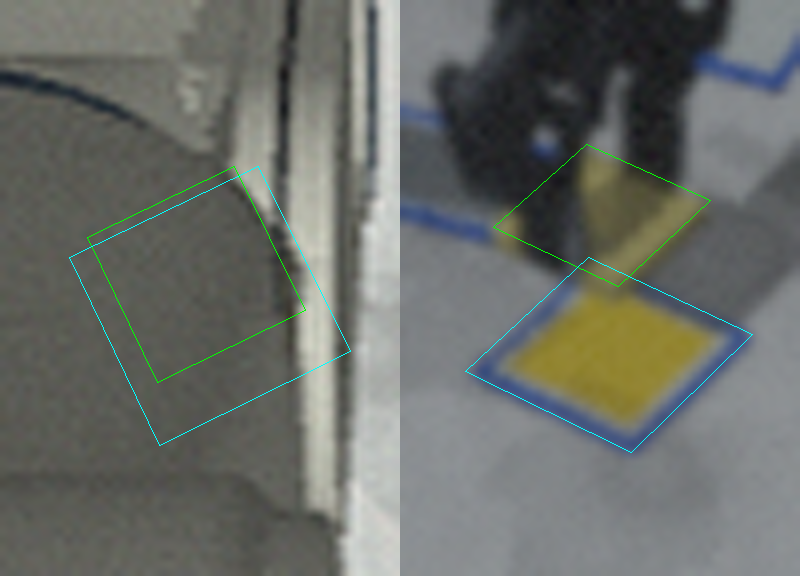

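```bash
python3 -m crank '[[15,0.5,-0.5,0,0,0,40],[32,0.5,-0.5,0,0,-0.001,40],[43,0.5,-0.5,0,0,-0.001,40],[49,0.5,-0.5,0,0,-0.001,40],[52,0.5,-0.5,0,0,-0.001,40],[53,0.5,-0.5,0,0,-0.001,40],[53,0.5,-0.5,0,0,-0.001,40],[53,0.5,-0.5,0,0,-0.001,40]]'
python3 -c "
from h import *
plan([(.4487,.0071,.0065,25.2,40)])"
```

```text
clock: 15.4
position: [0.449, 0.0071, 0.0082]
ee_rot: [0.88, 1.385, -0.88]
force: [-0.2, 0.4, 0.7]
gripper_width: 0.0478
now [0.449  0.0071 0.0082] phi 25.16 xax [ 6.e-04 -3.e-04 -1.e+00] w 47.8 F [-0.2  0.4  0.7] q [-0.01  0.59  2.11 -0.    0.44 -0.45] t 15.4
row [1.7, -0.2, -0.1] [-0.0007, 0.0005, -0.0004] 40 steps 0.0
```

```bash
python3 -m crank '[[1,0,0,0,0,0,40],[2,0,0,0,0,0,40],[2,0,0,0,0,0,40],[2,0,0,0,0,0,40],[2,0,0,0,0,0,40]]'; python3 -m crank '[[0,0,0,0,0,0,66],[0,0,0,0,0,0,66],[0,0,0,0,0,0,66],[0,0,0,0,0,0,66],[-20,0,0,0,0,0,70],[-60,0,0,0,0,0,70],[-105,0,0,0,0,0,70],[-140,0,0,0,0,0,70],[-150,0,0,0,0,0,70],[-150,0,0,0,0,0,70]]'
python3 - <<'E'
from h import *
plan([(.41,-.1,.16,30,70),(.4563,-.2264,.12,40,60)])
E
```

```text
clock: 15.9
position: [0.4493, 0.0072, 0.0066]
ee_rot: [0.88, 1.384, -0.879]
force: [-1.1, 0.6, 5.9]
gripper_width: 0.0481
clock: 16.9
position: [0.45, 0.0072, 0.1579]
ee_rot: [0.881, 1.381, -0.877]
force: [0.1, 0.2, -1.8]
gripper_width: 0.0699
now [0.45   0.0072 0.1579] phi 25.17 xax [ 4.9e-03 -3.0e-04 -1.0e+00] w 69.9 F [ 0.1  0.2 -1.8] q [-0.01  0.28  2.06 -0.    0.79 -0.45] t 16.9
row [-2.3, -81.8, 80.0] [-0.0844, 0.0026, -0.0042] 70 steps 2.3
row [38.0, -93.8, 214.0] [-0.2589, 0.0029, -0.004] 60 steps 2.8
```

```bash
python3 -m crank '[[-1,-20,20,-0.02,0.003,-0.004,70],[-2,-50,48,-0.05,0.003,-0.004,70],[-2,-76,78,-0.08,0.003,-0.004,70],[5,-82,115,-0.13,0.003,-0.004,65],[15,-86,155,-0.19,0.003,-0.004,60],[30,-91,190,-0.24,0.003,-0.004,60],[37,-94,208,-0.259,0.003,-0.004,60],[38,-94,214,-0.259,0.003,-0.004,60],[38,-94,214,-0.259,0.003,-0.004,60],[38,-94,214,-0.259,0.003,-0.004,60]]'
python3 - <<'E'
from h import *
snap("8")
st=read_state();plan([(.4563,-.2264,.008,40.3,60)],st)
ov("8","pics/v8.png",[(rect(.4563,-.2264,.026,.035,.088,40.3),(0,255,0))],[.456,-.226,.05])
E
```

```text
clock: 17.9
position: [0.4554, -0.2254, 0.1194]
ee_rot: [0.682, 1.463, -0.681]
force: [-0.2, -0.4, -0.1]
gripper_width: 0.0601
now [ 0.4558 -0.2254  0.12  ] phi 40.06 xax [-5.e-04  4.e-04 -1.e+00] w 60.1 F [-0.4 -0.2  1.4] q [-0.48  0.42  1.96  0.    0.76 -1.18] t 18.0
row [112.0, -0.3, 1.2] [-0.0042, -0.0006, 0.0001] 60 steps 2.2
```

View pics/v8.png

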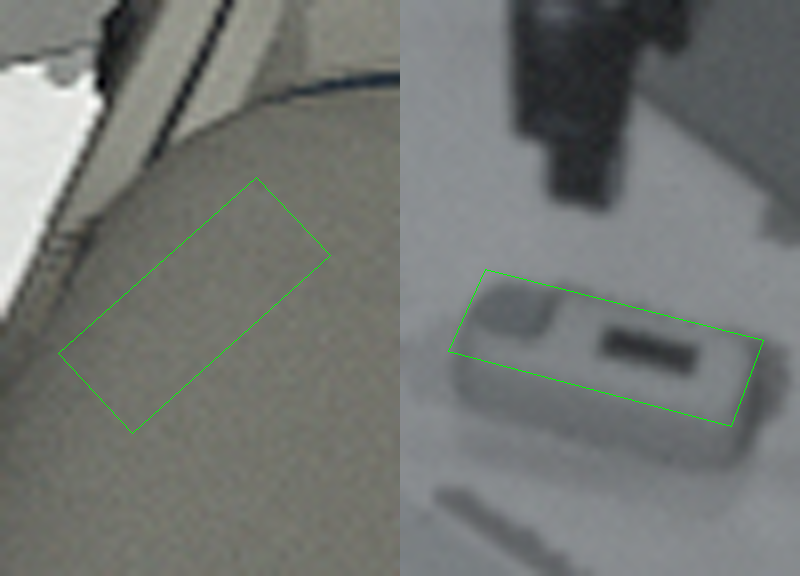

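View pics/scene8.png

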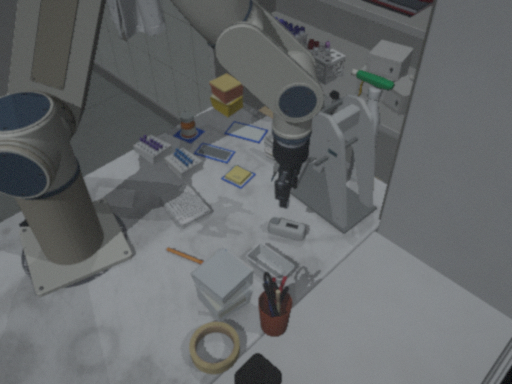

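```bash
python3 -m crank '[[15,0,1,-0.004,0,0,60],[45,0,1,-0.004,0,0,60],[75,0,1,-0.004,0,0,60],[95,0,1,-0.004,0,0,60],[107,0,1,-0.004,0,0,60],[112,0,1,-0.004,0,0,60],[112,0,1,-0.004,0,0,60]]'
python3 -c "
from h import *
plan([(.4563,-.2264,.008,40.3,60)])"
```

```text
clock: 18.7
position: [0.4565, -0.2258, 0.0081]
ee_rot: [0.677, 1.463, -0.677]
force: [-0.8, -0.1, -0.3]
gripper_width: 0.0599
now [ 0.4565 -0.2258  0.0081] phi 40.31 xax [-6.e-04  5.e-04 -1.e+00] w 59.9 F [-0.8 -0.1 -0.3] q [-0.48  0.63  1.98  0.    0.53 -1.19] t 18.7
row [0.1, -0.5, 0.4] [0.0002, -0.0008, 0.0002] 60 steps 0.0
```

```bash
python3 -m crank '[[0,0,0,0,0,0,25],[0,0,0,0,0,0,25],[0,0,0,0,0,0,25],[0,0,0,0,0,0,25],[0,0,0,0,0,0,25],[0,0,0,0,0,0,25],[0,0,0,0,0,0,25]]'
python3 - <<'E'
from h import *
plan([(.4563,-.2264,.10,40.3,25),(.39,-.15,.12,40.3,25),(.40,.02,.12,36.3,25),(.4364,.1304,.07,36.3,25)])
E
```

```text
clock: 19.4
position: [0.4573, -0.2261, 0.0094]
ee_rot: [0.677, 1.461, -0.677]
force: [-0.4, 1.4, 5.9]
gripper_width: 0.0326
now [ 0.4573 -0.2261  0.0094] phi 40.31 xax [ 1.4e-03 -5.0e-04 -1.0e+00] w 32.6 F [-0.4  1.4  5.9] q [-0.48  0.63  1.98  0.    0.53 -1.19] t 19.4
row [-90.6, -0.9, -0.3] [0.0001, 0.0012, -0.0007] 25 steps 1.8
row [-110.7, -2.0, -101.5] [0.0001, 0.0012, -0.0007] 25 steps 2.1
row [-110.8, 115.6, -224.6] [0.0699, 0.0012, -0.0008] 25 steps 3.4
row [-60.8, 214.7, -285.3] [0.0699, 0.0012, -0.0008] 25 steps 2.5
```

```bash
python3 -m crank '[[-10,0,0,0,0.001,0,25],[-35,0,0,0,0.001,0,25],[-70,0,-5,0,0.001,0,25],[-95,0,-30,0,0.001,0,25],[-110,-1,-65,0,0.001,0,25],[-111,5,-102,0.01,0.001,0,25],[-111,38,-136,0.02,0.001,0,25],[-111,70,-170,0.04,0.001,0,25],[-111,100,-204,0.06,0.001,0,25],[-108,135,-236,0.07,0.001,0,25],[-95,172,-259,0.07,0.001,0,25],[-78,200,-277,0.07,0.001,0,25],[-64,213,-285,0.07,0.001,0,25],[-61,215,-285,0.07,0.001,0,25],[-61,215,-285,0.07,0.001,0,25],[-61,215,-285,0.07,0.001,0,25]]'
python3 - <<'E'
from h import *
snap("9")
st=read_state();plan([(.4364,.1304,.03,36.3,25)],st)
x,y,z=st["position"];b=z-.0094
ov("9","pics/v9.png",[(rect(x,y,b+.026,.035,.088,36.3),(0,255,0)),(rect(x,y,b,.035,.088,36.3),(0,255,0)),(rect(.4364,.1304,.003,.056,.110,36.3),(255,255,0))],[x,y,.04])
E
```

```text
clock: 21.0
position: [0.4367, 0.1295, 0.0709]
ee_rot: [0.732, 1.443, -0.731]
force: [-0.6, -0.5, -0.1]
gripper_width: 0.0326
now [0.4369 0.1294 0.0709] phi 36.21 xax [ 1.5e-03  5.0e-04 -1.0e+00] w 32.3 F [-0.4  0.5 -1. ] q [ 0.26  0.46  2.09  0.    0.59 -0.37] t 21.1
row [40.9, 0.1, -1.1] [-0.0015, 0.0005, -0.0015] 25 steps 0.8
```

View pics/v9.png

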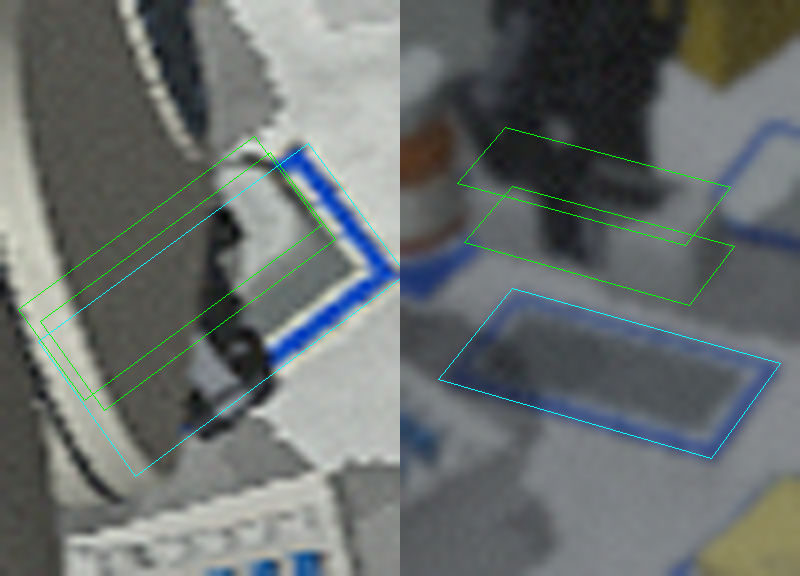

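```bash
python3 -m crank '[[15,0,-1,-0.001,0,-0.001,25],[33,0.3,-1,-0.001,0,-0.001,25],[46,0.3,-1,-0.001,0,-0.001,25],[53,0.3,-1,-0.001,0,-0.001,25],[56,0.3,-1,-0.001,0,-0.001,25],[57,0.3,-1,-0.001,0,-0.001,25],[57,0.3,-1,-0.001,0,-0.001,25],[57,0.3,-1,-0.001,0,-0.001,25]]'
python3 - <<'E'
from h import *
snap("10")
st=read_state();plan([(.4364,.1304,.0124,36.3,25)],st)
x,y,z=st["position"];b=z-.0094
for n in("scene10","top10"):
    im=cv2.imread(f"pics/{n}.png");cv2.imwrite(f"pics/{n}.png",cv2.convertScaleAbs(im,alpha=1.4))
ov("10","pics/v10.png",[(rect(x,y,b+.026,.035,.088,36.3),(0,255,0)),(rect(.4364,.1304,.003,.056,.110,36.3),(255,255,0))],[x,y,.02])
E
```

```text
clock: 21.9
position: [0.437, 0.1306, 0.0144]
ee_rot: [0.732, 1.443, -0.731]
force: [0.1, -0.0, -1.1]
gripper_width: 0.0328
now [0.4369 0.1306 0.0143] phi 36.28 xax [ 1.4e-03  1.0e-04 -1.0e+00] w 32.7 F [-1.1 -0.1 -1.5] q [ 0.26  0.58  2.1  -0.    0.46 -0.37] t 22.0
row [1.9, -0.5, -0.2] [-0.0004, 0.0008, -0.0012] 25 steps 0.0
```

View pics/v10.png

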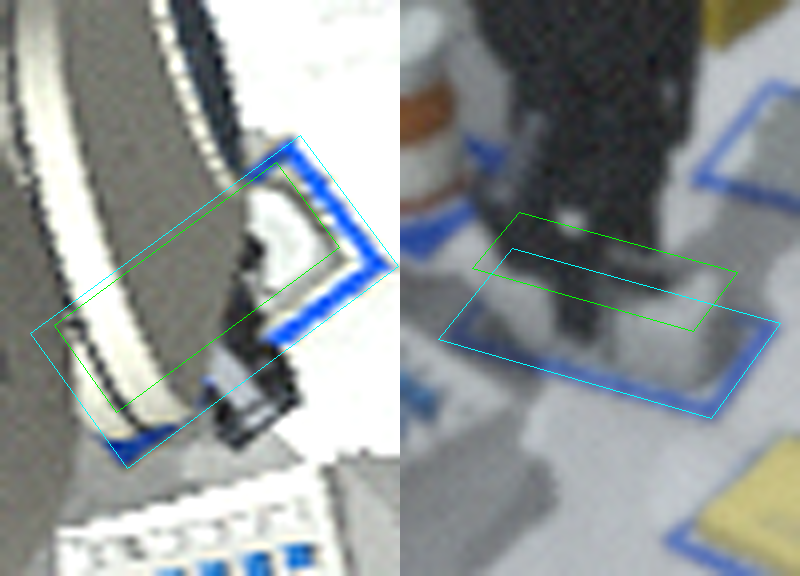

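```bash
python3 -m crank '[[1,0,0,0,0,0,25],[2,0,0,0,0,0,25],[2.5,0,0,0,0,0,25],[2.5,0,0,0,0,0,25]]'; python3 -m crank '[[0,0,0,0,0,0,52],[0,0,0,0,0,0,52],[0,0,0,0,0,0,52],[0,0,0,0,0,0,52],[-20,0,0,0,0,0,55],[-60,0,0,0,0,0,60],[-105,0,0,0,0,0,70],[-140,0,0,0,0,0,70],[-150,0,0,0,0,0,70],[-150,0,0,0,0,0,70]]'
python3 - <<'E'
from h import *
plan([(.41,0,.16,36,70),(.37,-.2,.18,18,70),(.366,-.296,.14,18,70)])
E
```

```text
clock: 22.4
position: [0.4371, 0.1307, 0.0124]
ee_rot: [0.732, 1.443, -0.73]
force: [-1.8, 0.2, 8.2]
gripper_width: 0.0329
clock: 23.4
position: [0.4378, 0.1309, 0.1637]
ee_rot: [0.734, 1.44, -0.728]
force: [-0.5, 0.3, -0.4]
gripper_width: 0.0704
now [0.4378 0.1309 0.1637] phi 36.28 xax [ 0.0052  0.0011 -1.    ] w 70.4 F [-0.5  0.3 -0.4] q [ 0.26  0.28  2.05 -0.    0.81 -0.37] t 23.4
row [3.4, -99.8, 89.1] [0.0049, 0.0022, -0.0049] 70 steps 2.7
row [-17.1, -250.3, 226.7] [0.3191, 0.0014, -0.0052] 70 steps 4.1
row [22.8, -310.6, 301.6] [0.3191, 0.0014, -0.0052] 70 steps 2.1
```

```bash
python3 - <<'E'
from h import *
ov("0","pics/vt.png",[(rect(.3665,-.296,.028,.054,.104,18),(0,255,0)),(rect(.3665,-.296,.0,.050,.1,18),(255,255,0))],[.3665,-.296,.02])
E
```

```text
(no output)
```

View pics/vt.png

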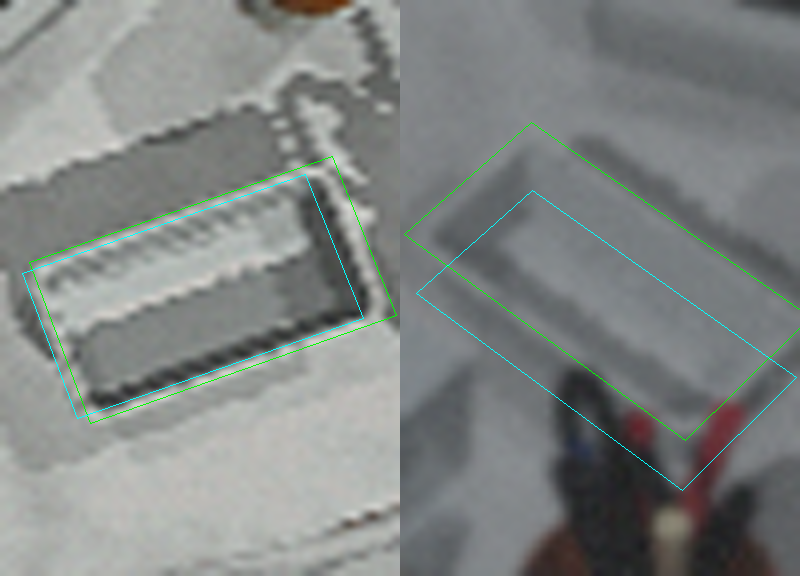

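```bash
python3 -m crank '[[2,-20,18,0,0.002,-0.005,70],[3,-55,50,0,0.002,-0.005,70],[3,-90,80,0.005,0.002,-0.005,70],[0,-125,113,0.06,0.002,-0.005,70],[-6,-160,145,0.13,0.002,-0.005,70],[-12,-195,177,0.2,0.002,-0.005,70],[-16,-228,207,0.27,0.001,-0.005,70],[-15,-255,234,0.319,0.001,-0.005,70],[-5,-282,266,0.319,0.001,-0.005,70],[12,-302,291,0.319,0.001,-0.005,70],[22,-310,301,0.319,0.001,-0.005,70],[23,-310,301,0.319,0.001,-0.005,70],[23,-310,301,0.319,0.001,-0.005,70]]'
python3 - <<'E'
from h import *
snap("11")
st=read_state();plan([(.3665,-.295,.008,18,70)],st)
im=cv2.imread("pics/scene11.png");cv2.imwrite("pics/v11.png",cv2.resize(cv2.convertScaleAbs(im[150:350,180:400],alpha=1.3),None,fx=3.5,fy=3,interpolation=cv2.INTER_CUBIC))
# measure results from top
im=cv2.imread("pics/top11.png");cv2.imwrite("pics/v11t.png",cv2.resize(im[110:280,90:290],None,fx=4,fy=3.5,interpolation=cv2.INTER_CUBIC))
E
```

```text
clock: 24.7
position: [0.3652, -0.2937, 0.1385]
ee_rot: [0.976, 1.345, -0.975]
force: [0.1, 0.9, 0.7]
gripper_width: 0.0696
now [ 0.366  -0.2937  0.1397] phi 18.08 xax [-4.e-04  6.e-04 -1.e+00] w 69.8 F [-0.   0.3  1. ] q [-0.7   0.34  2.03  0.    0.77 -1.02] t 24.8
row [131.7, 0.1, 1.5] [0.0013, -0.0007, 0.0002] 70 steps 2.6
```

View pics/v11.png

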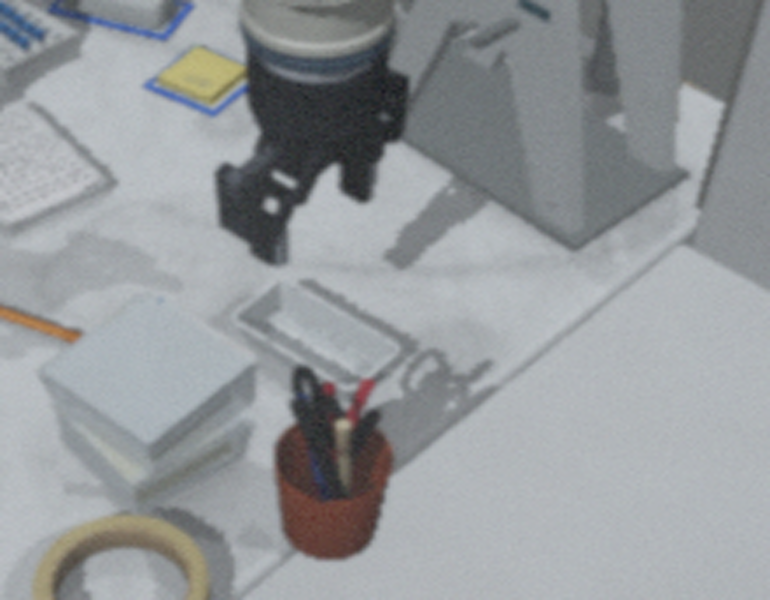

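View pics/v11t.png

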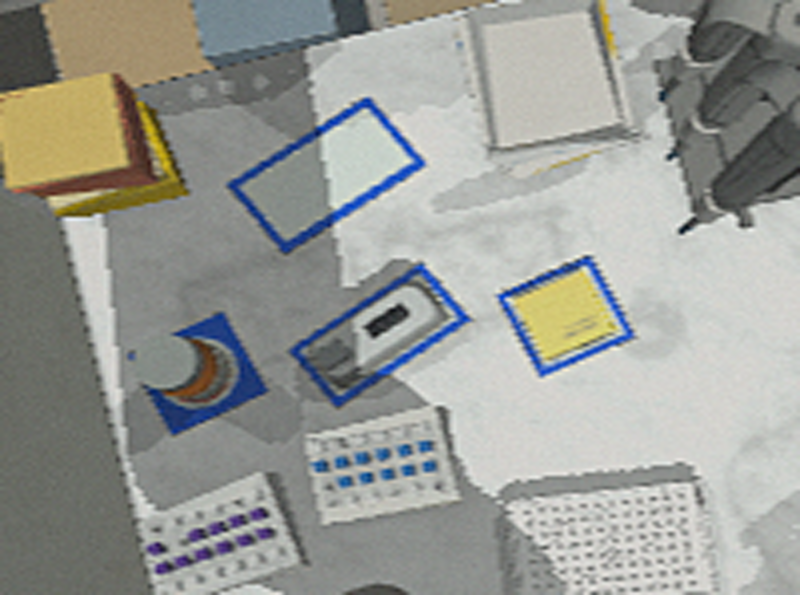

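```bash
cat > meas.py <<'E'
from h import *
import sys
def run(tag):
    pads={"jar":(.4094,.2504,27.8,.07,.07),"notes":(.4487,.0071,25.2,.07,.07),"counter":(.4364,.1304,36.3,.056,.11),"trough":(.5624,.1685,35.8,.07,.118)}
    for n in("top","scene"):
        im=cv2.imread(f"pics/{n}{tag}.png");d=np.load(f"pics/{n}{tag}.npy");C=cloud(n,d);hsv=cv2.cvtColor(im,cv2.COLOR_BGR2HSV)
        blue=cv2.inRange(hsv,(100,90,40),(130,255,255))>0
        for l,(x,y,yaw,wx,wy) in pads.items():
            near=np.hypot(C[...,0]-x,C[...,1]-y)<.08
            lo,hi={"jar":(.06,.08),"notes":(.009,.016),"counter":(.022,.045),"trough":(.02,.036)}[l]
            m=near&(C[...,2]>lo)&(C[...,2]<hi)
            if l=="notes": m=near&(cv2.inRange(hsv,(20,60,60),(35,255,255))>0)
            v,u=np.where(m)
            if len(u)<20: continue
            P=toplane(n,np.c_[u,v],.012)[:,:2] if l=="notes" else C[m][:,:2]
            R=cv2.minAreaRect((P*1000).astype(np.float32))
            vb,ub=np.where(blue&near&(abs(C[...,2]-.003)<.006));B=toplane(n,np.c_[ub,vb],.003)[:,:2]
            # keep within 12mm of the nominal rect
            a=np.radians(yaw);L=(B-[x,y])@np.array([[np.cos(a),-np.sin(a)],[np.sin(a),np.cos(a)]])
            B=B[(abs(L[:,0])<wx/2+.008)&(abs(L[:,1])<wy/2+.008)]
            Q=cv2.minAreaRect((B*1000).astype(np.float32)) if len(B)>4 else None
            print(n,l,"obj",np.round(R[0],1),np.round(R[1],1),round(R[2],1),"pad",Q and (np.round(Q[0],1),np.round(Q[1],1),round(Q[2],1)),"zmed",np.median(C[m][:,2]).round(4))
run(sys.argv[1])
E
python3 meas.py 11; python3 - <<'E'
from h import *
ov("11","pics/v11c.png",[(rect(.4371,.1307,.029,.035,.088,36.3),(0,255,0)),(rect(.4364,.1304,.003,.056,.110,36.3),(255,255,0))],[.437,.13,.02])
E
```

```text
top jar obj [409.2 248.7] [38.9 37.8] 15.0 pad (array([408.8, 252.9]), array([69.4, 68.6]), 27.8) zmed 0.0722
top notes obj [447.5   8.4] [52.5 53. ] 25.6 pad (array([448.4,   9.3]), array([68.9, 68.9]), 25.7) zmed 0.0117
top counter obj [415.8 131.3] [ 84.8 115.2] 89.0 pad (array([436.2, 132.7]), array([ 55.8, 109.3]), 36.8) zmed 0.0286
scene jar obj [409.4 245.6] [40.2 38.1] 24.8 pad (array([410.1, 248.1]), array([68.7, 67.9]), 27.2) zmed 0.071
scene notes obj [447.    1.5] [52.3 52.8] 24.4 pad (array([428. , -13.1]), array([37.1, 74.8]), 53.0) zmed 0.0112
scene counter obj [413.7 123.1] [113.7  77.6] 0.9 pad (array([427.2, 112.8]), array([ 47.9, 115.2]), 59.3) zmed 0.028
```

View pics/v11c.png

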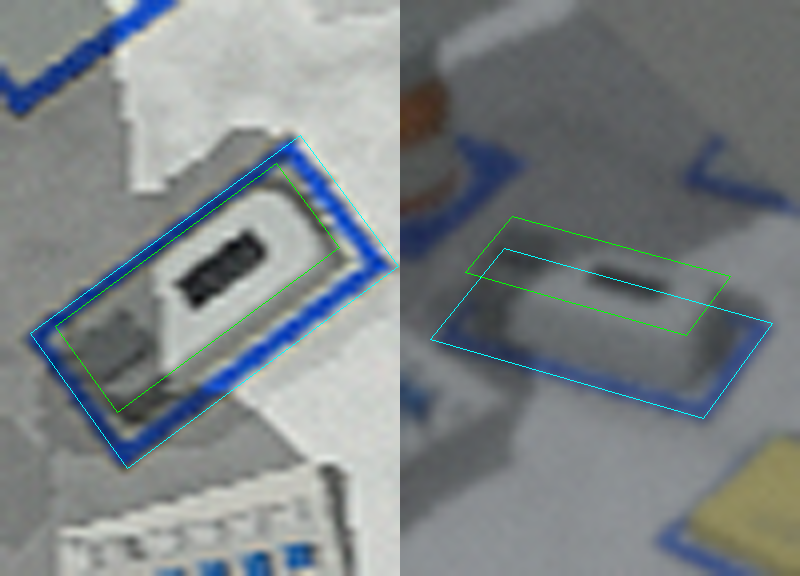

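```bash
python3 - <<'E'
from h import *
ov("11","pics/v11j.png",[],[.41,.25,.02],s=16,hw=(20,20))
ov("11","pics/v11k.png",[(ring(.4092,.2527,.003,.0225),(0,255,0))] ,[.41,.25,.02],s=16,hw=(20,20))
a=cv2.imread("pics/v11j.png");a=cv2.convertScaleAbs(a,alpha=1.5);cv2.imwrite("pics/v11j.png",cv2.resize(a,(800,400)))
for n in("top","scene"):
    im=cv2.imread(f"pics/{n}0.png");hsv=cv2.cvtColor(im,cv2.COLOR_BGR2HSV)
    red=cv2.inRange(hsv,(0,120,50),(8,255,255))|cv2.inRange(hsv,(172,120,50),(180,255,255))
    u,v=proj(n,[.41,.25,.003])[0]
    ys,xs=np.where(red>0);k=np.hypot(xs-u,ys-v)<20
    print(n,"disc",toplane(n,[[xs[k].mean(),ys[k].mean()]],.003),k.sum())
E
```

```text
top disc [[0.40920403 0.25334664 0.003     ]] 219
scene disc [[0.41056708 0.25008291 0.003     ]] 80
```

View pics/v11j.png

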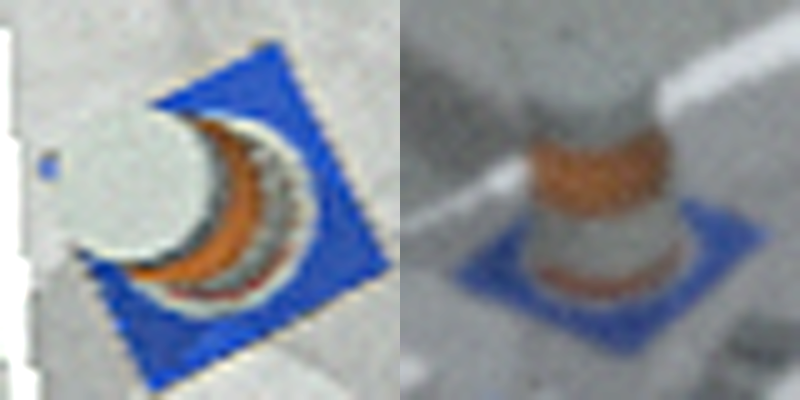

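```bash
python3 -m crank '[[15,0,1.5,0.001,0,0,70],[45,0,1.5,0.001,0,0,70],[80,0,1.5,0.001,0,0,70],[108,0,1.5,0.001,0,0,70],[124,0,1.5,0.001,0,0,70],[131,0,1.5,0.001,0,0,70],[132,0,1.5,0.001,0,0,70],[132,0,1.5,0.001,0,0,70]]'
python3 - <<'E'
from h import *
snap("12")
st=read_state();plan([(.3665,-.295,.008,18,70)],st)
im=cv2.imread("pics/scene12.png");cv2.imwrite("pics/v12.png",cv2.resize(cv2.convertScaleAbs(im[200:340,210:350],alpha=1.4),None,fx=4.2,fy=4.2,interpolation=cv2.INTER_CUBIC))
E
```

```text
clock: 25.6
position: [0.3671, -0.295, 0.0085]
ee_rot: [0.974, 1.341, -0.974]
force: [-0.6, 0.2, 0.2]
gripper_width: 0.07
now [ 0.3672 -0.2954  0.0087] phi 18.04 xax [ 1.1e-03 -7.0e-04 -1.0e+00] w 69.9 F [-0.   0.1 -0.1] q [-0.7   0.6   2.07  0.    0.47 -1.02] t 25.7
row [0.7, -0.5, -0.6] [0.0007, 0.001, -0.0008] 70 steps 0.0
```

View pics/v12.png

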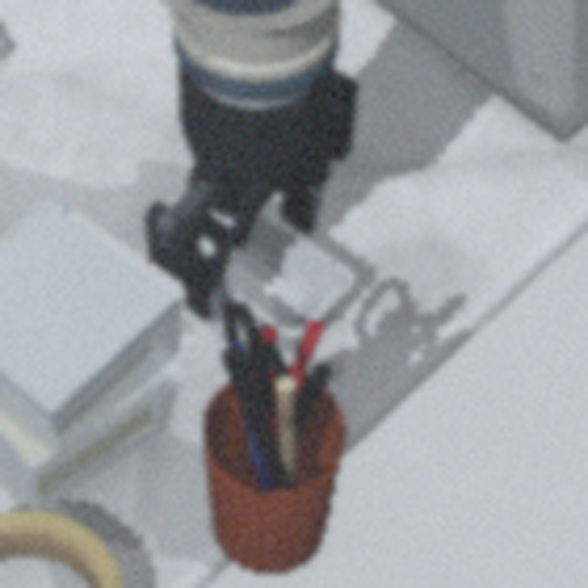

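Straddling the trough cleanly; close.

```bash
python3 -m crank '[[0,0,0,0,0,0,40],[0,0,0,0,0,0,40],[0,0,0,0,0,0,40],[0,0,0,0,0,0,40],[0,0,0,0,0,0,40],[0,0,0,0,0,0,40]]'
python3 - <<'E'
from h import *
plan([(.3665,-.295,.15,18,40),(.37,-.15,.16,18,40),(.40,.04,.16,35.8,40),(.53,.14,.14,35.8,40),(.5624,.1685,.08,35.8,40)])
E
```

```text
clock: 26.3
position: [0.3677, -0.2958, 0.0098]
ee_rot: [0.974, 1.339, -0.974]
force: [-0.4, 1.1, 10.3]
gripper_width: 0.0489
now [ 0.3677 -0.2958  0.0098] phi 18.04 xax [ 0.0024 -0.0017 -1.    ] w 48.9 F [-0.4  1.1 10.3] q [-0.7   0.6   2.07  0.    0.47 -1.02] t 26.3
row [-140.2, -0.6, -0.8] [0.0007, 0.0024, -0.0017] 40 steps 2.8
row [-150.4, 47.6, -137.6] [0.0007, 0.0024, -0.0017] 40 steps 2.9
row [-150.7, 135.0, -309.0] [-0.3099, 0.0026, -0.0013] 40 steps 3.8
row [-130.5, 289.6, -363.8] [-0.3099, 0.0026, -0.0013] 40 steps 3.3
row [-70.5, 329.1, -381.0] [-0.3099, 0.0026, -0.0013] 40 steps 1.5
```

```bash
python3 -m crank '[[-10,0,0,0,0.002,-0.002,40],[-35,0,0,0,0.002,-0.002,40],[-70,0,0,0,0.002,-0.002,40],[-105,0,0,0,0.002,-0.002,40],[-135,4,-12,0,0.002,-0.002,40],[-148,18,-45,0,0.002,-0.002,40],[-150,33,-90,0,0.002,-0.002,40],[-150,47,-135,0,0.002,-0.002,40],[-150,67,-175,-0.06,0.002,-0.002,40],[-150,88,-215,-0.13,0.002,-0.002,40],[-150,109,-255,-0.2,0.002,-0.002,40],[-150,130,-295,-0.27,0.002,-0.002,40],[-150,165,-318,-0.31,0.003,-0.001,40],[-147,205,-333,-0.31,0.003,-0.001,40],[-141,245,-348,-0.31,0.003,-0.001,40],[-132,282,-361,-0.31,0.003,-0.001,40],[-110,312,-373,-0.31,0.003,-0.001,40],[-85,325,-379,-0.31,0.003,-0.001,40],[-72,329,-381,-0.31,0.003,-0.001,40],[-70,329,-381,-0.31,0.003,-0.001,40]]'
python3 -m crank '[[0,0,0,0,0,0,40],[0,0,0,0,0,0,40]]'
python3 - <<'E'
from h import *
snap("13")
st=read_state();plan([(.5624,.1685,.03,35.8,40)],st)
x,y,z=st["position"];b=z-.0098
ov("13","pics/v13.png",[(rect(x,y,b+.028,.054,.104,35.8),(0,255,0)),(rect(x,y,b,.05,.1,35.8),(0,255,0)),(rect(.5624,.1685,.003,.07,.118,35.8),(255,255,0))],[x,y,.04])
a=cv2.imread("pics/v13.png");cv2.imwrite("pics/v13.png",cv2.convertScaleAbs(a,alpha=1.3))
E
```

```text
clock: 28.3
position: [0.561, 0.1682, 0.0782]
ee_rot: [0.736, 1.445, -0.739]
force: [-0.1, 0.1, -0.6]
gripper_width: 0.0486
clock: 28.5
position: [0.5606, 0.1675, 0.0792]
ee_rot: [0.737, 1.444, -0.74]
force: [0.0, 0.2, -0.4]
gripper_width: 0.0487
now [0.5611 0.1677 0.0794] phi 35.79 xax [-1.8e-03 -2.0e-04 -1.0e+00] w 48.7 F [ 0.4 -0.6 -0.9] q [ 0.27  0.58  1.8   0.    0.76 -0.35] t 28.6
row [49.4, 1.6, 0.2] [-0.0001, -0.0009, 0.0016] 40 steps 1.0
```

View pics/v13.png

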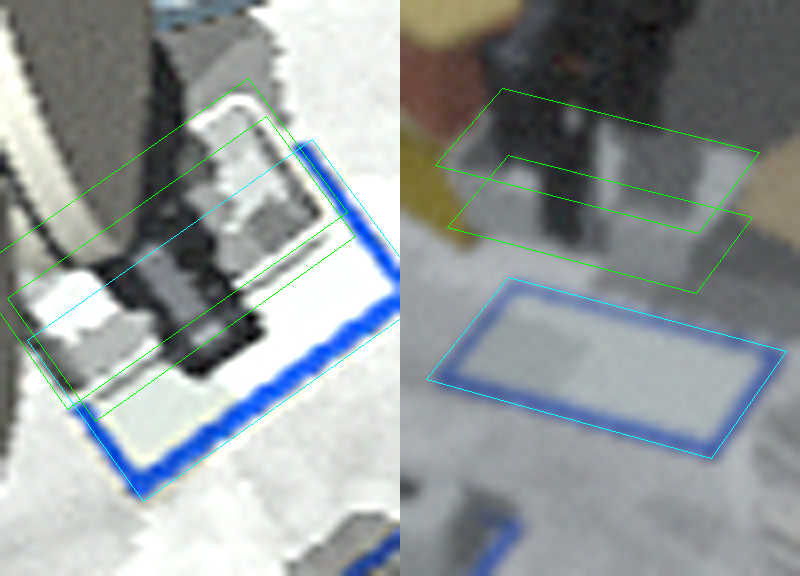

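```bash
python3 -m crank '[[15,1.6,0.2,0,-0.001,0.002,40],[35,1.6,0.2,0,-0.001,0.002,40],[50,1.6,0.2,0,-0.001,0.002,40],[59,1.6,0.2,0,-0.001,0.002,40],[63,1.6,0.2,0,-0.001,0.002,40],[65,1.6,0.2,0,-0.001,0.002,40],[65,1.6,0.2,0,-0.001,0.002,40],[65,1.6,0.2,0,-0.001,0.002,40]]'
python3 - <<'E'
from h import *
snap("14")
st=read_state();plan([(.5624,.1685,.0128,35.8,40)],st)
x,y,z=st["position"];b=z-.0098
ov("14","pics/v14.png",[(rect(x,y,b+.028,.054,.104,35.8),(0,255,0)),(rect(.5624,.1685,.003,.07,.118,35.8),(255,255,0))],[x,y,.02])
E
```

```text
clock: 29.4
position: [0.5629, 0.1686, 0.0149]
ee_rot: [0.739, 1.441, -0.737]
force: [-0.9, 0.6, 0.0]
gripper_width: 0.0487
now [0.5629 0.1686 0.015 ] phi 35.79 xax [ 1.5e-03  5.0e-04 -1.0e+00] w 48.8 F [ 1.  -1.2 -0.9] q [ 0.27  0.68  1.81  0.    0.65 -0.35] t 29.5
row [2.2, -0.5, -0.2] [-0.0002, 0.0005, -0.0015] 40 steps 0.0
```

View pics/v14.png

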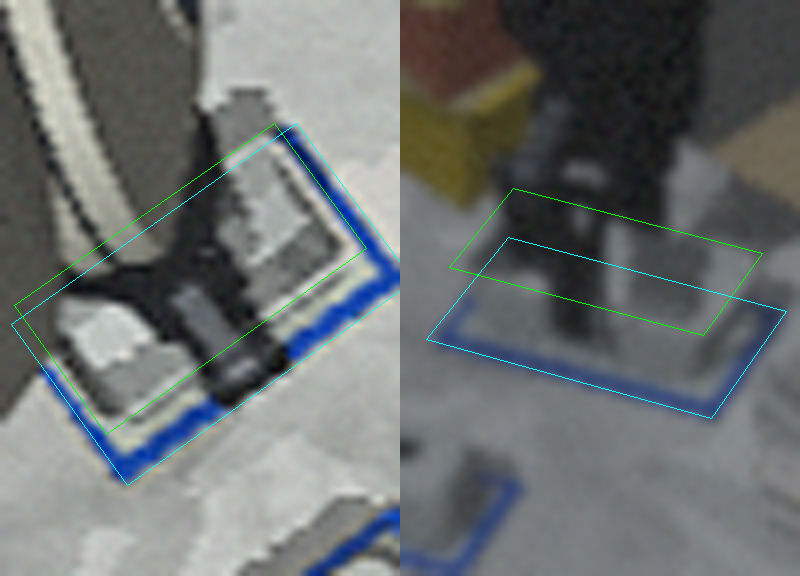

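```bash
python3 -m crank '[[1,0,0,0,0,0,40],[2,-0.3,0,0,0,0,40],[2.7,-0.3,0,0,0,0,40],[2.7,-0.3,0,0,0,0,40],[2.7,-0.3,0,0,0,0,40]]'; python3 -m crank '[[0,0,0,0,0,0,68],[0,0,0,0,0,0,68],[0,0,0,0,0,0,68],[0,0,0,0,0,0,68],[-15,0,0,0,0,0,68],[-50,0,0,0,0,0,68],[-95,0,0,0,0,0,68],[-140,0,0,0,0,0,70],[-160,0,0,0,0,0,70],[-160,0,0,0,0,0,70]]'
python3 - <<'E'
from h import *
plan([(.40,.02,.18,35.8,70),(.38,-.2,.2,18,70)])
E
```

```text
clock: 30.0
position: [0.5628, 0.1685, 0.0129]
ee_rot: [0.739, 1.441, -0.737]
force: [-1.6, 0.2, 6.1]
gripper_width: 0.0487
clock: 31.0
position: [0.5648, 0.1691, 0.1779]
ee_rot: [0.743, 1.435, -0.732]
force: [0.6, -0.6, 0.2]
gripper_width: 0.0701
now [0.5648 0.1691 0.1779] phi 35.8 xax [ 0.0095  0.0027 -1.    ] w 70.1 F [ 0.6 -0.6  0.2] q [ 0.27  0.43  1.76  0.    0.94 -0.35] t 31.0
row [-4.1, -220.9, 24.6] [-0.0001, 0.0034, -0.0092] 70 steps 4.4
row [-24.9, -365.6, 191.4] [0.3106, 0.0019, -0.0097] 70 steps 4.4
```

```bash
python3 -m crank '[[-2,-25,3,0,0.003,-0.009,70],[-3,-70,8,0,0.003,-0.009,70],[-4,-115,13,0,0.003,-0.009,70],[-4,-160,18,0,0.003,-0.009,70],[-4,-200,22,0,0.003,-0.009,70],[-6,-230,45,0.03,0.003,-0.009,70],[-12,-265,80,0.1,0.003,-0.009,70],[-18,-300,117,0.18,0.002,-0.009,70],[-23,-335,155,0.26,0.002,-0.009,70],[-25,-362,187,0.31,0.002,-0.009,70],[-25,-366,191,0.31,0.002,-0.009,70],[-25,-366,191,0.31,0.002,-0.009,70]]'
python3 - <<'E'
from h import *
snap("15")
plan([])
for n,(x,y) in(("top",(90,110)),("scene",(160,90))):
    im=cv2.imread(f"pics/{n}15.png")[y:y+125,x:x+175];cv2.imwrite(f"pics/v15{n}.png",cv2.convertScaleAbs(cv2.resize(im,None,fx=4.5,fy=4.5,interpolation=cv2.INTER_CUBIC),alpha=1.0 if n=="top" else 1.6))
E
python3 meas.py 15
```

```text
clock: 32.2
position: [0.3786, -0.2007, 0.1996]
ee_rot: [0.977, 1.342, -0.976]
force: [0.1, -0.1, -0.1]
gripper_width: 0.0699
now [ 0.3788 -0.1989  0.1995] phi 18.05 xax [-9.0e-04  1.5e-03 -1.0e+00] w 70.0 F [-0.1  0.1  0.5] q [-0.51  0.18  2.07  0.    0.89 -0.83] t 32.3
top jar obj [409.3 248.7] [38.4 38.1] 30.8 pad (array([408.7, 252.8]), array([69.1, 68.6]), 27.9) zmed 0.072
top notes obj [447.5   8.4] [52.5 53. ] 25.6 pad (array([448.4,   9.3]), array([68.9, 68.9]), 25.7) zmed 0.0118
top counter obj [411.5 122.3] [106.   92.1] 19.2 pad (array([436.3, 132.8]), array([ 55.8, 109.1]), 36.6) zmed 0.0287
top trough obj [561.2 168.5] [ 54.5 103.9] 36.4 pad (array([561.9, 170.6]), array([ 68.6, 117.5]), 35.9) zmed 0.0293
scene jar obj [409.3 246.6] [37.6 39.8] 22.2 pad (array([410.2, 248.1]), array([68.1, 68.4]), 27.9) zmed 0.0707
scene notes obj [445.1  -2.2] [31.4 64.8] 77.7 pad (array([442.2, -13.3]), array([47.6, 89.5]), 70.1) zmed 0.0108
scene counter obj [413.  123.6] [110.   79.1] 10.2 pad (array([413.4, 119.8]), array([14.6, 94.7]), 30.0) zmed 0.028
scene trough obj [522.1 196.3] [31.  11.8] 62.9 pad (array([512.5, 184.8]), array([11.7, 31.8]), 25.6) zmed 0.0271
```

View pics/v15top.png

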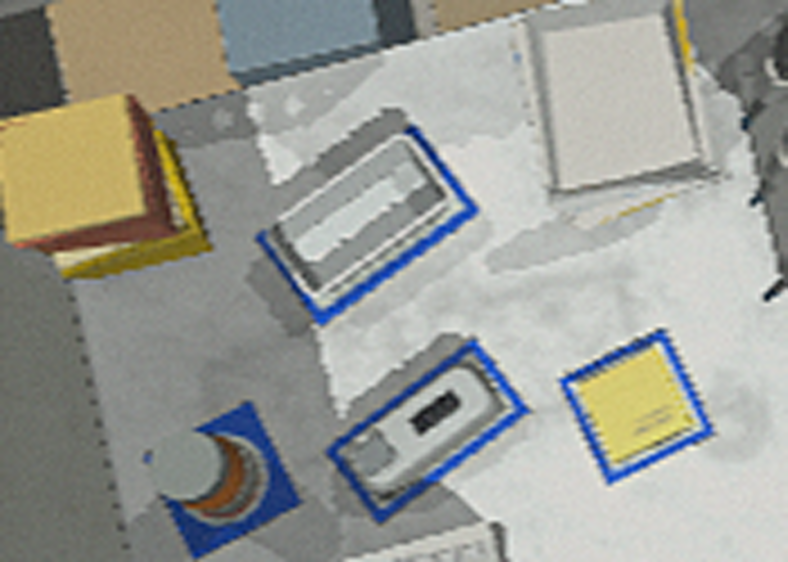

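View pics/v15scene.png

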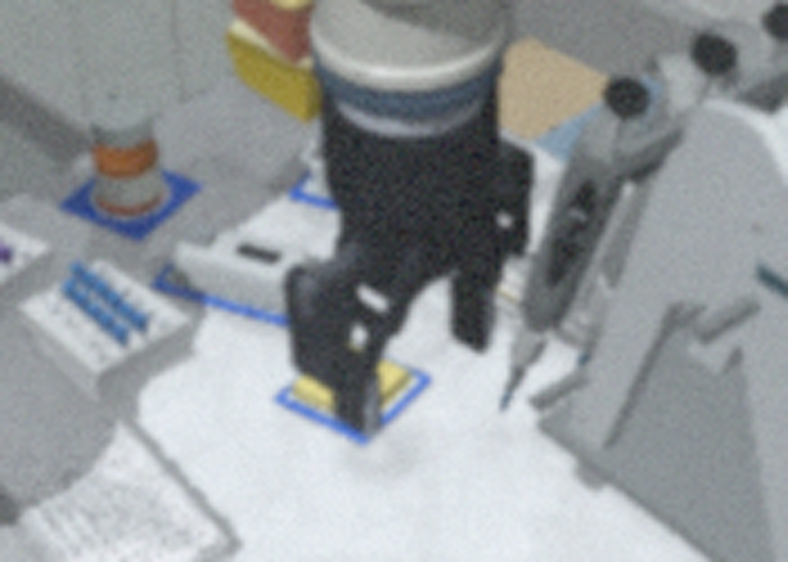

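```bash
python3 - <<'E'
from h import *
for n,c in(("top",(.4090,.2528)),("scene",(.4102,.2485))):
    rows=[]
    for tag in("0","15"):
        im=cv2.imread(f"pics/{n}{tag}.png")
        # rectified top-down view at z=.003, 0.25mm/px, x up, y left
        N=320;ii,jj=np.mgrid[:N,:N];P=np.stack([c[0]+(N/2-ii)*.00025,c[1]+(N/2-jj)*.00025,np.full((N,N),.003)],-1).reshape(-1,3)
        q=proj(n,P).astype(np.float32).reshape(N,N,2)
        a=cv2.remap(im,q[...,0],q[...,1],cv2.INTER_CUBIC)
        if n=="scene":a=cv2.convertScaleAbs(a,alpha=1.5)
        for r in(22,22.5):cv2.circle(a,(N//2,N//2),int(r*4),(0,255,0),1) if r==22 else 0
        rows.append(a)
    cv2.imwrite(f"pics/rj_{n}.png",np.hstack(rows))
a=np.vstack([cv2.imread("pics/rj_top.png"),cv2.imread("pics/rj_scene.png")]);cv2.imwrite("pics/rj.png",cv2.resize(a,(600,600)))
E
```

```text
(no output)
```

View pics/rj.png

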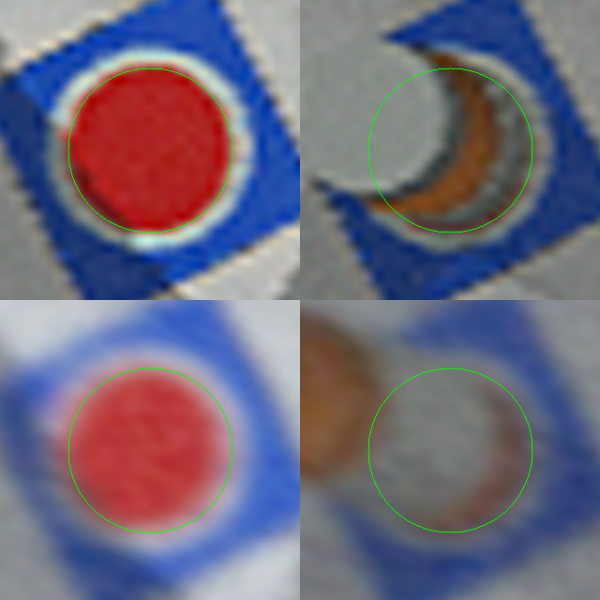

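```bash
python3 - <<'E'
from h import *
def rectify(n,tag,c,yaw,z,N=360,s=.0004):
    im=cv2.imread(f"pics/{n}{tag}.png");a=np.radians(yaw)
    ii,jj=np.mgrid[:N,:N];X=(jj-N/2)*s;Y=(N/2-ii)*s
    P=np.stack([c[0]+X*np.cos(a)-Y*np.sin(a),c[1]+X*np.sin(a)+Y*np.cos(a),np.full((N,N),z)],-1).reshape(-1,3)
    q=proj(n,P).astype(np.float32).reshape(N,N,2);return cv2.remap(im,q[...,0],q[...,1],cv2.INTER_CUBIC)
out=[]
for c,yaw,w,h,ow,oh,zt in((( .4363,.1327),36.5,.038,.092,.035,.088,.029),((.562,.1708),35.9,.056,.106,.054,.104,.031),((.4484,.0093),25.7,.052,.052,.051,.051,.012)):
    col=[]
    for z in(.003,zt):
        a=rectify("top","15",c,yaw,z);N=360
        if z==.003:W,H,k=w,h,(0,0,255)
        else:W,H,k=ow,oh,(0,255,0)
        W/=.0004;H/=.0004
        cv2.rectangle(a,(int(N/2-W/2),int(N/2-H/2)),(int(N/2+W/2),int(N/2+H/2)),k,1);col.append(a[40:320,60:300])
    out.append(np.vstack(col))
cv2.imwrite("pics/rr.png",np.hstack(out))
E
```

```text
(no output)
```

View pics/rr.png

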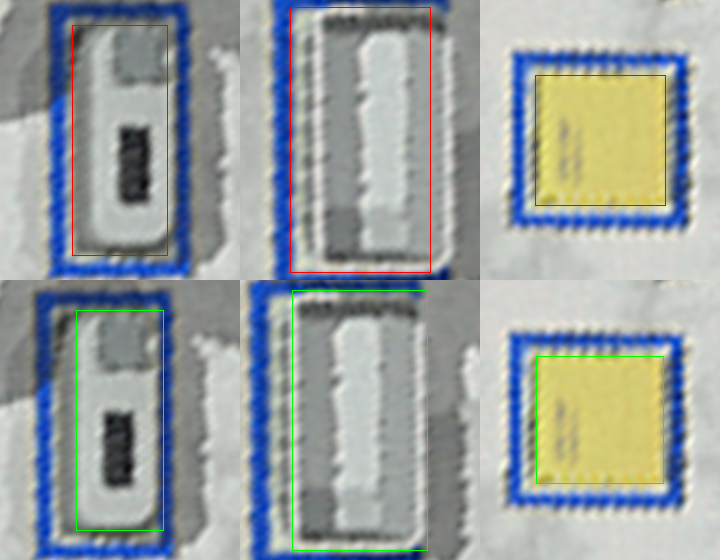

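```bash
python3 -c "
from rig import *
print(close_job(), read_state()['clock'])"
```

```text
the job is handed in; nothing more can be done
the job is handed in; nothing more can be done
```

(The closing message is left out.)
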